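Put the gas valves back in service

TASK

Open the drawer, take out every T-handle that is in it and fit each one fully home on the square spindle of the valve of its own colour, then, holding the mallet, strike the sprung lock pin of each valve that has its handle down to its stop. Never drive the pin of a valve without its handle, use only the mallet on the pins, and leave the other things on the bench alone. When done, stand the mallet back on its rubber mat, upright on its head, and shut the drawer.

Things in the scene. Friction and masses are not known exactly. Their poses are not given: they have to be found in the camera images.
- unit_drawer0 (a joint): slide of the one drawer of a bench-top tool unit (grey, mint-green drawer front, 240 deep x 340 wide x 115 high mm): m pulled out along the unit's -x; 0 shut, 0.166 fully open; friction about 1 N, stays where left. Inside 195 x 298 mm, floor 22 mm above the bench, walls 71 mm high
- unit_drawer0_handle (a point): middle of the drawer's steel bar handle: bar 11 mm thick, 120 mm long along the unit's y, 35 mm in front of the drawer front, 77 mm above the bench; moves with the drawer; its axes are the unit's (drawer front faces -x). The bar can be pinched from above (fingers closing along the unit's x)
- handle_red: loose red T-handle, 220 g, may be absent; at the start in the drawer, hub down, origin 45 to 65 mm behind the drawer front's inner face. Origin at the centre of its underside, z up. Hub 40 x 40 mm, 30 mm high, with a square through bore 18.5 mm wide, sides along its x and y; on the hub a grip bar 80 mm long (along x), 22 mm wide (y), from 30 to 60 mm height closing the bore
- handle_yellow: loose yellow T-handle, 220 g, may be absent; at the start in the drawer, hub down, origin 45 to 65 mm behind the drawer front's inner face. Origin at the centre of its underside, z up. Hub 40 x 40 mm, 30 mm high, with a square through bore 18.5 mm wide, sides along its x and y; on the hub a grip bar 80 mm long (along x), 22 mm wide (y), from 30 to 60 mm height closing the bore
- handle_blue: loose blue T-handle, 220 g, may be absent; at the start in the drawer, hub down, origin 45 to 65 mm behind the drawer front's inner face. Origin at the centre of its underside, z up. Hub 40 x 40 mm, 30 mm high, with a square through bore 18.5 mm wide, sides along its x and y; on the hub a grip bar 80 mm long (along x), 22 mm wide (y), from 30 to 60 mm height closing the bore
- valve_red: shut-off valve with red band and ring, aluminium block fixed to the bench. Origin on the bench under the spindle's axis; the block's top is 50 mm above the bench and reaches from 110 mm in front (-x) to 34 mm behind the axis, 52 mm wide on a base plate 64 mm wide. The lock pin stands on its -x side, 85 mm from the spindle's axis
- valve_yellow: shut-off valve with yellow band and ring, aluminium block fixed to the bench. Origin on the bench under the spindle's axis; the block's top is 50 mm above the bench and reaches from 110 mm in front (-x) to 34 mm behind the axis, 52 mm wide on a base plate 64 mm wide. The lock pin stands on its -x side, 85 mm from the spindle's axis
- valve_blue: shut-off valve with blue band and ring, aluminium block fixed to the bench. Origin on the bench under the spindle's axis; the block's top is 50 mm above the bench and reaches from 110 mm in front (-x) to 34 mm behind the axis, 52 mm wide on a base plate 64 mm wide. The lock pin stands on its -x side, 85 mm from the spindle's axis
- spindle_red_top (a point): top centre of the red valve's spindle, 24 mm above the block: 16 mm square for 16 mm, then an 11 mm square pilot 8 mm high, sides along this point's x and y. A handle fully home rests on the block's top, in any of the four quarter turns. The spindle stands up to 0.6 rad off its valve and is stiff (0.2 N m); turning it a little does no harm
- pin_red: lock pin of the red valve, round steel head 26 mm across and 8 mm thick; origin at the centre of the head's top, 83 mm above the bench when up, 69 mm when driven down 14 mm to its stop. Its spring and friction resist with 8 to 11 N in all; a friction sleeve holds it wherever it is left
- spindle_yellow_top (a point): top centre of the yellow valve's spindle, 24 mm above the block: 16 mm square for 16 mm, then an 11 mm square pilot 8 mm high, sides along this point's x and y. A handle fully home rests on the block's top, in any of the four quarter turns. The spindle stands up to 0.6 rad off its valve and is stiff (0.2 N m); turning it a little does no harm
- pin_yellow: lock pin of the yellow valve, round steel head 26 mm across and 8 mm thick; origin at the centre of the head's top, 83 mm above the bench when up, 69 mm when driven down 14 mm to its stop. Its spring and friction resist with 8 to 11 N in all; a friction sleeve holds it wherever it is left
- spindle_blue_top (a point): top centre of the blue valve's spindle, 24 mm above the block: 16 mm square for 16 mm, then an 11 mm square pilot 8 mm high, sides along this point's x and y. A handle fully home rests on the block's top, in any of the four quarter turns. The spindle stands up to 0.6 rad off its valve and is stiff (0.2 N m); turning it a little does no harm
- pin_blue: lock pin of the blue valve, round steel head 26 mm across and 8 mm thick; origin at the centre of the head's top, 83 mm above the bench when up, 69 mm when driven down 14 mm to its stop. Its spring and friction resist with 8 to 11 N in all; a friction sleeve holds it wherever it is left
- mallet: mallet, 380 g, standing on its head on the mat: orange cylindrical head 60 mm across, 48 mm high (flat ends), wooden handle 20 mm wide, 24 mm high, level along its -x to 158 mm from the head's axis, its middle 26 mm above the lower face. Origin at the centre of the lower face; a good grip near its balance is on the handle 54 mm from the head's axis; the centre of mass lies 12 mm towards the handle
- mat: black rubber mat 100 x 220 x 4 mm fixed to the bench, long side along its y; origin at the centre of its underside; the mallet's place
- tape: blue roll of tape, ring 64 mm across, 20 mm high; origin under its centre; a bystander to be left alone
- driver: screwdriver with red handle, 200 mm long; origin under its middle; a bystander to be left alone
- jar: amber jar 70 mm across, 110 mm high; origin under its centre; a bystander to be left alone
- carton: cardboard carton 110 x 70 x 60 mm; origin under its centre; a bystander to be left alone

How it is judged (in metres and radians):
On the way, in this order (a step that is already met when the one before it is completed fails the run):
1. the drawer is pulled open by at least 90 mm (value of joint unit_drawer0 above 0.09 m), for 0.2 s.
2. a lock pin is struck with the mallet ((contact force between mallet and pin_red above 3 N or contact force between mallet and pin_yellow above 3 N or contact force between mallet and pin_blue above 3 N)).
3. the lock pin of every valve that carries a handle is down, every handle being home on its valve (horizontal distance between handle_red and valve_red below 0.006 m and z of handle_red in the frame of valve_red between 0.046 and 0.054 m and angle between each of handle_red, handle_yellow, handle_blue's own z axis and vertical below 0.08 rad and (angle between the x axis of handle_red and the x axis of spindle_red_top, either way round below 0.26 rad or angle between the x axis of handle_red and the y axis of spindle_red_top, either way round below 0.26 rad) and horizontal distance between handle_yellow and valve_yellow below 0.006 m and z of handle_yellow in the frame of valve_yellow between 0.046 and 0.054 m and (angle between the x axis of handle_yellow and the x axis of spindle_yellow_top, either way round below 0.26 rad or angle between the x axis of handle_yellow and the y axis of spindle_yellow_top, either way round below 0.26 rad) and horizontal distance between handle_blue and valve_blue below 0.006 m and z of handle_blue in the frame of valve_blue between 0.046 and 0.054 m and (angle between the x axis of handle_blue and the x axis of spindle_blue_top, either way round below 0.26 rad or angle between the x axis of handle_blue and the y axis of spindle_blue_top, either way round below 0.26 rad) and (z of pin_red in the frame of valve_red below 0.072 m or horizontal distance between each of handle_red, handle_yellow, handle_blue and valve_red above 0.05 m) and (z of pin_yellow in the frame of valve_yellow below 0.072 m or horizontal distance between each of handle_red, handle_yellow, handle_blue and valve_yellow above 0.05 m) and (z of pin_blue in the frame of valve_blue below 0.072 m or horizontal distance between each of handle_red, handle_yellow, handle_blue and valve_blue above 0.05 m)), for 0.2 s.
At the end, for the whole second after the job is handed in: Each handle present: home on its own colour's spindle (6 mm sideways, 4 mm height), pin over 11 mm down; pins of valves without a handle under 4 mm down; mallet at rest, upright on its head, its origin over the mat (to 5 mm); drawer shut to 15 mm (all of step 3 and (z of pin_red in the frame of valve_red above 0.079 m or not (horizontal distance between each of handle_red, handle_yellow, handle_blue and valve_red above 0.05 m)) and (z of pin_yellow in the frame of valve_yellow above 0.079 m or not (horizontal distance between each of handle_red, handle_yellow, handle_blue and valve_yellow above 0.05 m)) and (z of pin_blue in the frame of valve_blue above 0.079 m or not (horizontal distance between each of handle_red, handle_yellow, handle_blue and valve_blue above 0.05 m)) and value of joint unit_drawer0 below 0.015 m and x of mallet in the frame of mat between -0.055 and 0.055 m and y of mallet in the frame of mat between -0.115 and 0.115 m and z of mallet in the frame of mat below 0.01 m and angle between mallet's own z axis and vertical below 0.12 rad and linear speed of mallet below 0.02 m/s); the robot touches nothing.
It fails at once if a lock pin is driven down while no handle is fully home on its valve ((z of pin_red in the frame of valve_red below 0.077 m and not (horizontal distance between handle_red and valve_red below 0.015 m and z of handle_red in the frame of valve_red below 0.06 m) and not (horizontal distance between handle_yellow and valve_red below 0.015 m and z of handle_yellow in the frame of valve_red below 0.06 m) and not (horizontal distance between handle_blue and valve_red below 0.015 m and z of handle_blue in the frame of valve_red below 0.06 m)) or (z of pin_yellow in the frame of valve_yellow below 0.077 m and not (horizontal distance between handle_red and valve_yellow below 0.015 m and z of handle_red in the frame of valve_yellow below 0.06 m) and not (horizontal distance between handle_yellow and valve_yellow below 0.015 m and z of handle_yellow in the frame of valve_yellow below 0.06 m) and not (horizontal distance between handle_blue and valve_yellow below 0.015 m and z of handle_blue in the frame of valve_yellow below 0.06 m)) or (z of pin_blue in the frame of valve_blue below 0.077 m and not (horizontal distance between handle_red and valve_blue below 0.015 m and z of handle_red in the frame of valve_blue below 0.06 m) and not (horizontal distance between handle_yellow and valve_blue below 0.015 m and z of handle_yellow in the frame of valve_blue below 0.06 m) and not (horizontal distance between handle_blue and valve_blue below 0.015 m and z of handle_blue in the frame of valve_blue below 0.06 m))).
It fails at once if the robot itself (fingers or arm) pushes a lock pin (contact force between any of the fingers, the arm and pin_red above 2 N or contact force between any of the fingers, the arm and pin_yellow above 2 N or contact force between any of the fingers, the arm and pin_blue above 2 N).
It fails at once if another thing on the bench is moved by more than 30 mm or tipped over ((distance of tape from where it was at the start of the episode above 0.03 m or angle between tape's own z axis and vertical above 0.5 rad) or (distance of driver from where it was at the start of the episode above 0.03 m or angle between driver's own z axis and vertical above 0.5 rad) or (distance of jar from where it was at the start of the episode above 0.03 m or angle between jar's own z axis and vertical above 0.5 rad) or (distance of carton from where it was at the start of the episode above 0.03 m or angle between carton's own z axis and vertical above 0.5 rad)).
Of handle_red, handle_yellow, handle_blue only 2 to 3 are there at a start; the rules pass over those that are not, and their reading is None.
At some moment in a run one of mallet may be knocked a few centimetres aside while the robot is not near it.
It also fails if it takes over 210 s, if anything falls off the work surface, if the arm or the gripper's body presses on something with over 40 N, if the wrist force passes 120 N, or if a joint passes its speed limit or range.

ROBOT

A 6-joint arm with a two-finger parallel gripper is mounted at the origin on the work surface. World frame = base frame: x ahead of the robot, y to its left, z up, the work surface at z = 0. Lengths are in mm, angles in degrees, forces in N, time in s.
With the tool pointing down it reaches from about 250 to 800 mm from the base axis. Payload 3.9 kg.
Tool frame: the origin (TCP) lies midway between the tips of the shut fingers; the grasp point (between the pads) lies ctrl.grasp_offset behind it (ctrl.grasp_offset is the distance from the TCP to the grasp point, in mm); z points along the fingers, y is the line along which they close (so a half turn about z gives the same grasp; the last joint's range is limited). The gripper opens to 85 mm and grips with 20 to 120 N. Pads are 22 mm wide; open, the fingers measure 114 mm over their backs; the gripper's body (76 mm by 85 mm) begins 54 mm behind the grasp point. The pads swing forward as they close: fully open they stand 13 mm farther back than shut.
Start: joints at [-67.666, 14.897, -7.913, 67.191, 0, 90], TCP at [199.496, -485.609, 231.304] pointing down, gripper open.
Joint ranges: [-159.42, 159.42], [-47.68, 98.78], [-73.54, 78.23], [-108.79, 121.32], [-90, 84.71], [-180, 180]. Speed limits (degrees/s): [147.25, 147.25, 180, 180, 180, 180].

INTERFACE

Orientations are given as [roll, pitch, yaw] about the fixed x, y, z axes, in that order (R = Rz(yaw) Ry(pitch) Rx(roll)).
In Python, from rig import telemetry, capture, ticket, masks_of, ctrl gives the robot as it stands.
- The arm moves only by the tool apply_moves, never from a script. Its argument "deltas" is a list of rows, each an object with "rot": the turn, a rotation vector about the tool's x, y, z normalised to -1 to 1, where 1 is 4 degrees, a list of three; "dp": the shift along the tool's x, y, z normalised to -1 to 1, where 1 is 4 cm, a list of three; "hand": the closure, from -1 (fully open) to 1 (shut). A call has exactly 10 rows; each row shifts and turns the commanded pose from where the row before left it, along the tool's axes as they then stand; what a row does not reach is not made up. A row lasts 1/10 s, in which the tool goes at most 50 mm and 8.59 degrees, less where a joint would pass 70% of its speed; a pose out of reach is approached as far as the arm can. A call with a number of a shift or a turn outside -1 to 1 is refused whole. A call with a gripper value outside its range is refused whole. The fingers move at their own pace and stop on an object; "squeeze" is the grip in N (left out, the last holds). Time passes only in rows, so rows that do not move let the fingers close, or fill a call up. It gives the time, the measured TCP pose, the force, the opening and the grip force at its end, in the units of the state.
- telemetry.state(): the state, without advancing time (a new reading comes with each control period).
- capture(name): name is "scene" or "top" or "wrist"; returns a dict with "image" (480x640x3 uint8, red, green, blue), "intrinsics" (3x3 intrinsics, pixels), "position" and "rotation" of the camera in the world; the wrist camera has in their place "tool_from_camera" (4x4, takes a point from camera to tool coordinates, whose origin is the TCP and whose axes are the flange's). Camera axes: x right, y down, z forward; pixel columns grow to the right and rows downward; lengths in mm; the calibration is good to about 2 mm. The wrist camera is an equidistant fisheye: a pixel r from the principal point sees the ray r / f radians off the axis. A picture is of the moment at which its call begins: read the wrist's pose just before it. There is no depth.
- ticket.close_job(): hands the job in; it is judged then, once.
Trained networks look in a picture, given as the dict that the camera call returned (one of the last four; its "shot" number tells which), for a name from the list of things; names that differ only in an ending like _2 or _b are one class to them, and where a whole thing is asked for, a point or a joint stands for the part that bears it (a point fixed in the world has none). Each returns a list of dicts, best first, with "confidence" (0 to 1); they miss things now and then, are a little off and sometimes report something else, mostly with a low value. They report only what shows in the picture. A call takes as long as a camera call.
- masks_of(target, picture): "pixels" (480x640 bool, what is visible of it) and "box" ([left, top, width, height] in pixels, round what is visible of it).
The state is a dict: "clock": time; "joints": joint angles; "qvel": joint speeds; "joint_torque": joint torques, N m; "eef_pos": TCP position; "tool_rot": TCP orientation; "force": force on the tool from outside, world axes, zero at the start; "moment": the same for the moment, N m; "opening": finger opening in mm; "finger_force": force on a finger pad.
Only numpy, scipy, OpenCV 4.12 (cv2) and the standard library are available. Lean on these libraries where they do the work, as an engineer would, in place of code of your own. Each camera call takes 0.05 s, during which the arm holds its last target. There are 200 camera calls.

## Working session

There is one attempt and no reset: what is moved stays moved. The work goes in short steps, Python scripts to look and compute and a tool call to move; the robot and the scene stay as the last step left them, time stands still between calls to the robot, and variables do not carry over. Pictures are saved under pics/ and viewed, at most 14 in all, crops included, and the job is handed in when it is done.

Besides the shell and the picture viewer there is one more tool, called by a JSON object that holds its "api" and its "payload", one argument or row to a line. apply_moves: Moves the arm, as the interface text tells. Scaled input: -1 to 1 covers 4 cm each way for a shift and 4 degrees each way for a turn. Its arguments: {"type":"object","properties":{"deltas":{"type":"array","items":{"type":"object","properties":{"rot":{"type":"array","items":{"type":"number","minimum":-1,"maximum":1}},"dp":{"type":"array","items":{"type":"number","minimum":-1,"maximum":1}},"hand":{"type":"number"}}}},"squeeze":{"type":"number"}},"required":["deltas"]}

```bash
ls; mkdir -p pics; python3 - <<'E'
from rig import telemetry, capture, masks_of, ctrl
import cv2,numpy as np
print(telemetry.state()); print(ctrl.grasp_offset)
for n in ("scene","top"):
    p=capture(n); cv2.imwrite(f"pics/{n}0.png",p["image"][:,:,::-1]); print(n,p["intrinsics"],p["position"],p["rotation"])
    for t in ["unit_drawer0","unit_drawer0_handle","valve_red","valve_yellow","valve_blue","pin_red","pin_yellow","pin_blue","mallet","mat","tape","driver","jar","carton"]:
        print(t,[(round(m["confidence"],2),m["box"]) for m in masks_of(t,p)][:2])
E
```

```text
pics
{'clock': 0.0, 'joints': array([-6.76659684e+01,  1.49351680e+01, -7.98474450e+00,  6.71905360e+01,
        4.58635894e-04,  9.00008339e+01]), 'qvel': array([-0.05318476, -0.03306599,  0.0424761 ,  0.00778504,  0.03786987,
       -0.0093256 ]), 'joint_torque': array([ 1.24612783e-03, -4.05675566e+01,  2.53923512e+01,  1.86510530e-02,
        2.31314147e-05, -1.39031459e-05]), 'eef_pos': array([ 199.24922472, -484.99232187,  230.47677273]), 'tool_rot': array([-1.79889551e+02, -4.57027566e-04,  2.23331968e+01]), 'force': array([-0.05010196,  0.3922196 ,  0.36447431]), 'moment': array([0.02624899, 0.0146719 , 0.04857162]), 'finger_force': 0.0, 'opening': 85.22788219201998}
18.700000000000003
scene [[585.22416538   0.         318.18601406]
 [  0.         585.22416538 236.13039491]
 [  0.           0.           1.        ]] [1603.28212142 -458.91195285  889.47905312] [-126.10806092   -1.02082117   66.11093324]
unit_drawer0 [(0.88, [153.2, 231.2, 141.6, 44.9])]
unit_drawer0_handle [(0.84, [169.5, 242.2, 102.1, 30.1])]
valve_red [(0.71, [407.6, 189.0, 67.1, 50.1])]
valve_yellow [(0.6, 
[... 922 characters left out ...]
3, [181.1, 188.7, 28.7, 81.2])]
valve_yellow [(0.86, [272.6, 200.4, 31.2, 74.7]), (0.71, [472.5, 275.0, 47.0, 55.5])]
valve_blue [(0.85, [217.6, 188.8, 31.8, 75.5]), (0.41, [343.6, 204.4, 125.9, 29.7])]
pin_red [(0.38, [186.9, 241.0, 8.3, 10.5])]
pin_yellow [(0.35, [184.8, 296.0, 72.4, 22.3])]
pin_blue [(0.57, [224.7, 242.4, 7.9, 9.7])]
mallet [(0.63, [182.4, 296.0, 76.5, 22.8]), (0.52, [341.0, 201.6, 130.7, 31.7])]
mat [(0.59, [182.2, 285.6, 80.5, 39.8])]
tape [(0.67, [187.9, 243.1, 5.6, 8.7]), (0.47, [306.2, 285.7, 20.7, 26.2])]
driver [(0.74, [476.2, 275.7, 41.2, 49.5]), (0.51, [487.4, 223.9, 34.2, 32.2])]
jar [(0.8, [489.4, 223.7, 34.1, 30.1])]
carton [(0.79, [105.1, 230.1, 46.7, 44.3])]
```

```bash
cat > h.py <<'E'
import numpy as np, cv2
from scipy.spatial.transform import Rotation as Ro
from rig import telemetry, capture, masks_of, ctrl
def rpy(a): return Ro.from_euler("xyz",a,degrees=True)
def to_world(p,uv,z):
    "pixels -> points on plane z (static cameras)"
    uv=np.atleast_2d(np.asarray(uv,float)); K=p["intrinsics"]
    d=np.c_[uv,np.ones(len(uv))]@np.linalg.inv(K).T
    d=rpy(p["rotation"]).apply(d); c=np.array(p["position"])
    return (c+d*((z-c[2])/d[:,2])[:,None])[:,:2]
def wrist():
    s=telemetry.state(); p=capture("wrist"); p["tcp"]=s["eef_pos"]; p["R"]=rpy(s["tool_rot"]).as_matrix(); return p
def w_world(p,uv,z):
    uv=np.atleast_2d(np.asarray(uv,float)); K=p["intrinsics"]; T=np.array(p["tool_from_camera"])
    q=(uv-[K[0][2],K[1][2]])/K[0][0]; r=np.linalg.norm(q,axis=1)+1e-9
    d=np.c_[q/r[:,None]*np.sin(r)[:,None],np.cos(r)]
    d=d@T[:3,:3].T@p["R"].T; c=p["tcp"]+p["R"]@T[:3,3]
    return (c+d*((z-c[2])/d[:,2])[:,None])[:,:2]
def w_pix(p,X):
    X=np.atleast_2d(np.asarray(X,float)); K=p["intrinsics"]; T=np.array(p["tool_from_camera"])
    t=(X-p["tcp"])@p["R"]; c=(t-T[:3,3])@T[:3,:3]
    r=np.hypot(c[:,0],c[:,1]); th=np.arctan2(r,c[:,2])
    return np.c_[c[:,0],c[:,1]]/np.maximum(r,1e-9)[:,None]*th[:,None]*K[0][0]+[K[0][2],K[1][2]]
def save(p,name,box=None,f=1):
    im=p["image"][:,:,::-1]
    if box: x,y,w,h=box; im=im[y:y+h,x:x+w]
    cv2.imwrite(f"pics/{name}.png",cv2.resize(im,None,fx=f,fy=f,interpolation=cv2.INTER_CUBIC))
def rect(m): return cv2.minAreaRect(np.argwhere(m)[:,::-1].astype(np.float32))
E
python3 - <<'E'
from h import *
p=capture("top"); save(p,"top1",(95,160,440,180),1.8)
print(to_world(p,[[320,231]],0), p.keys())
# rough positions
for n,uv,z in [("handlebar",(405,220),77),("vr",(196,228),50),("vb",(234,227),50),("vy",(288,237),50),("pr",(191,246),83),("pb",(228,247),83),("mat",(222,305),4)]: print(n,to_world(p,uv,z).round())
pw=wrist(); print(pw["intrinsics"],pw["tool_from_camera"])
E
```

```text
[[578.80122513   6.62141215]] dict_keys(['image', 'intrinsics', 'position', 'rotation', 'shot'])
handlebar [[ 596. -219.]]
vr [[575. 341.]]
vb [[579. 239.]]
vy [[552.  93.]]
pr [[521. 345.]]
pb [[519. 248.]]
mat [[372. 271.]]
[[371.64829954   0.         319.68530638]
 [  0.         371.64829954 241.3952485 ]
 [  0.           0.           1.        ]] [[-3.75725623e-04 -9.66469401e-01 -2.56781534e-01  6.43901920e+01]
 [ 9.99999782e-01 -2.23678142e-04 -6.21335414e-04 -6.48014059e-01]
 [ 5.43065249e-04 -2.56781711e-01  9.66469274e-01 -1.42316208e+02]
 [ 0.00000000e+00  0.00000000e+00  0.00000000e+00  1.00000000e+00]]
```

View pics/top1.png

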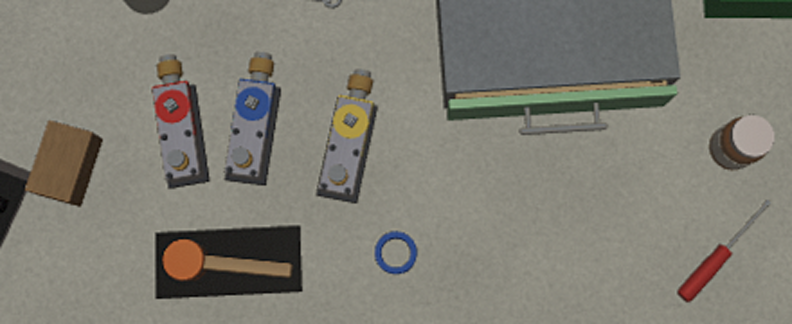

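```bash
cat >> h.py <<'E'
def plan(x,y,z,yaw,quiet=False):
    "TCP target straight down with yaw: turn (units of 4deg about tool z), then shift in units of 40mm in the tool frame after the turn"
    s=telemetry.state(); R0=rpy(s["tool_rot"]); R1=rpy([180,0,yaw])
    rv=(R0.inv()*R1).as_rotvec(degrees=True)/4
    d=R1.inv().apply(np.array([x,y,z])-s["eef_pos"])/40
    print("at",s["eef_pos"].round(1),s["tool_rot"].round(2),"open",round(s["opening"],1),"F",s["force"].round(1),"t",round(s["clock"],1))
    print("  rot",rv.round(2),"then dp",d.round(3))
E
python3 - <<'E'
from h import *
p=capture("top")
f=lambda u,v:(95+u/1.8,160+v/1.8)
b=to_world(p,[f(522,131),f(606,126)],82); print("bar",b,b.mean(0)); d=b[0]-b[1]
print("unit yaw",np.degrees(np.arctan2(-d[0],d[1])))
m=masks_of("unit_drawer0",p)
for n in ["valve_red","valve_blue","valve_yellow","mallet","mat"]:
    r=rect(masks_of(n,p)[0]["pixels"]); print(n,r)
for n,a,q in [("r",(171,104),(178,160)),("b",(252,102),(241,158)),("y",(350,119),(338,174))]:
    s=to_world(p,f(*a),74)[0]; k=to_world(p,f(*q),83)[0]; print(n,s.round(1),k.round(1),np.hypot(*(s-k)),np.degrees(np.arctan2(*(s-k)[::-1])))
h,e=to_world(p,[f(183,259)],52)[0],to_world(p,[f(290,270)],42)[0]; print("mallet",h,e,np.degrees(np.arctan2(*(h-e)[::-1])))
c=b.mean(0); plan(c[0],c[1],150,90)
E
```

```text
bar [[ 559.97039896 -165.22192242]
 [ 568.3540197  -288.5946463 ]] [ 564.16220933 -226.90828436]
unit yaw 3.88747811404757
valve_red ((193.75369262695312, 225.96241760253906), (73.4208755493164, 24.730087280273438), 81.57302856445312)
valve_blue ((235.87704467773438, 225.1121826171875), (23.914260864257812, 73.25042724609375), 8.972626686096191)
valve_yellow ((289.0318603515625, 234.34881591796875), (23.588199615478516, 72.87620544433594), 11.888657569885254)
mallet ((221.0, 304.5), (23.0, 74.0), 90.0)
mat ((220.96493530273438, 304.76361083984375), (37.57646942138672, 81.66936492919922), 87.27368927001953)
r [598.3 353.5] [513.  337.2] 86.78804746525422 10.816597163017342
b [602.2 233.6] [516.7 245.4] 86.34232213948233 -7.892091845873358
y [577.6  87.8] [494.2 103.4] 84.86490980197003 -10.567891657934421
mallet [371.37068886 329.79816538] [357.11114437 173.87400439] 84.77473279398241
at [ 199.5 -485.6  231.3] [-180.      0.     22.33] open 85.1 F [-0.6 -0.6 -0.2] t 1.9
  rot [ -0.     0.   -16.92] then dp [6.468 9.117 2.033]
```

{"api": "apply_moves", "payload": {
  "deltas": [
    {"rot":[0,0,-1]},
    {"rot":[0,0,-1]},
    {"rot":[0,0,-1]},
    {"rot":[0,0,-1]},
    {"rot":[0,0,-1]},
    {"rot":[0,0,-1]},
    {"rot":[0,0,-1]},
    {"rot":[0,0,-1]},
    {"rot":[0,0,-1]},
    {"rot":[0,0,-1]}
  ]
}}

```text
invalid input at $.deltas[0]: expected keys rot, dp, hand
```

{"api": "apply_moves", "payload": {
  "deltas": [
    {"rot":[0,0,-1]},
    {"rot":[0,0,-1]},
    {"rot":[0,0,-1]},
    {"rot":[0,0,-1]},
    {"rot":[0,0,-1]},
    {"rot":[0,0,-1]},
    {"rot":[0,0,-1]},
    {"rot":[0,0,-0.9]},
    {"dp":[0.48,0.8,0]},
    {"dp":[0.48,0.8,0]}
  ]
}}

```text
invalid input at $.deltas[0]: expected keys rot, dp, hand
```

{"api": "apply_moves", "payload": {
  "deltas": [
    {"dp":[0.48,0.8,0]},
    {"dp":[0.48,0.8,0.15]},
    {"dp":[0.48,0.8,0.15]},
    {"dp":[0.48,0.8,0.15]},
    {"dp":[0.48,0.8,0.15]},
    {"dp":[0.48,0.8,0.15]},
    {"dp":[0.48,0.8,0.2]},
    {"dp":[0.48,0.8,0.2]},
    {"dp":[0.48,0.8,0.2]},
    {"dp":[0.48,0.8,0.2],"hand":-1}
  ]
}}

```text
invalid input at $.deltas[0]: expected keys rot, dp, hand
```

```bash
python3 - <<'E'
from h import *
p=wrist(); save(p,"w1")
for t in ["unit_drawer0_handle"]:
    for m in masks_of(t,p)[:3]: print(m["confidence"],m["box"],rect(m["pixels"]))
plan(564.2,-226.9,90,93.9)
print(w_pix(p,[[560,-165.2,82],[568.4,-288.6,82]]))
E
```

```text
at [ 199.5 -485.6  231.3] [180.     0.    22.33] open 85.2 F [ 0.3  0.7 -0.7] t 2.0
  rot [  0.     0.   -17.89] then dp [5.833 9.536 3.533]
[[ 170.974283   -182.56610187]
 [ 277.60738241 -180.22414111]]
```

View pics/w1.png

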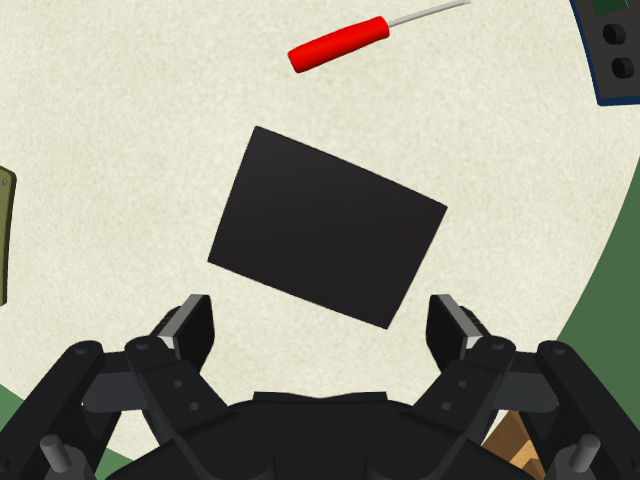

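The picture is from the start pose: screwdriver around (340,45), nothing of the drawer in view. The rows need all three keys, so I'm sending them again.

{"api": "apply_moves", "payload": {
  "deltas": [
    {"rot":[0,0,-1],"dp":[0,0,0],"hand":-1},
    {"rot":[0,0,-1],"dp":[0,0,0],"hand":-1},
    {"rot":[0,0,-1],"dp":[0,0,0],"hand":-1},
    {"rot":[0,0,-1],"dp":[0,0,0],"hand":-1},
    {"rot":[0,0,-1],"dp":[0,0,0],"hand":-1},
    {"rot":[0,0,-1],"dp":[0,0,0],"hand":-1},
    {"rot":[0,0,-1],"dp":[0,0,0],"hand":-1},
    {"rot":[0,0,-1],"dp":[0,0,0],"hand":-1},
    {"rot":[0,0,-1],"dp":[0,0,0],"hand":-1},
    {"rot":[0,0,-1],"dp":[0,0,0],"hand":-1}
  ],
  "squeeze": 40
}}

```text
clock: 3.05
eef_pos: [199.5, -485.6, 231.3]
tool_rot: [-180.0, 0.0, 62.5]
force: [-0.3, 0.5, -1.0]
opening: 85.2
finger_force: 0.0
```

{"api": "apply_moves", "payload": {
  "deltas": [
    {"rot":[0,0,-1],"dp":[0,0,0],"hand":-1},
    {"rot":[0,0,-1],"dp":[0,0,0],"hand":-1},
    {"rot":[0,0,-1],"dp":[0,0,0],"hand":-1},
    {"rot":[0,0,-1],"dp":[0,0,0],"hand":-1},
    {"rot":[0,0,-1],"dp":[0,0,0],"hand":-1},
    {"rot":[0,0,-1],"dp":[0,0,0],"hand":-1},
    {"rot":[0,0,-1],"dp":[0,0,0],"hand":-1},
    {"rot":[0,0,-0.9],"dp":[0,0,0],"hand":-1},
    {"rot":[0,0,0],"dp":[0.48,0.8,0],"hand":-1},
    {"rot":[0,0,0],"dp":[0.48,0.8,0],"hand":-1}
  ]
}}

```text
clock: 4.05
eef_pos: [260.9, -443.0, 231.3]
tool_rot: [180.0, 0.0, 93.8]
force: [0.2, -0.5, -0.6]
opening: 85.6
finger_force: 0.0
```

{"api": "apply_moves", "payload": {
  "deltas": [
    {"rot":[0,0,0],"dp":[0.48,0.8,0],"hand":-1},
    {"rot":[0,0,0],"dp":[0.48,0.8,0.1],"hand":-1},
    {"rot":[0,0,0],"dp":[0.48,0.8,0.15],"hand":-1},
    {"rot":[0,0,0],"dp":[0.48,0.8,0.15],"hand":-1},
    {"rot":[0,0,0],"dp":[0.48,0.8,0.15],"hand":-1},
    {"rot":[0,0,0],"dp":[0.48,0.8,0.15],"hand":-1},
    {"rot":[0,0,0],"dp":[0.48,0.8,0.2],"hand":-1},
    {"rot":[0,0,0],"dp":[0.48,0.8,0.2],"hand":-1},
    {"rot":[0,0,0],"dp":[0.48,0.8,0.2],"hand":-1},
    {"rot":[0,0,0],"dp":[0.48,0.8,0.2],"hand":-1}
  ]
}}

```text
clock: 5.05
eef_pos: [568.0, -228.4, 171.0]
tool_rot: [180.0, 0.0, 93.9]
force: [-0.3, -0.2, 0.8]
opening: 85.3
finger_force: 0.0
```

```bash
python3 - <<'E'
from h import *
p=wrist(); save(p,"w2")
for t in ["unit_drawer0_handle"]:
    for m in masks_of(t,p)[:3]: print(m["confidence"],m["box"],rect(m["pixels"]))
plan(564.2,-226.9,90,93.9)
print(w_pix(p,[[560,-165.2,82],[568.4,-288.6,82]]))
E
```

```text
0.91 [307.1, 0.5, 111.0, 400.4] ((361.35797119140625, 198.47705078125), (108.82347106933594, 400.6017150878906), 2.045408248901367)
at [ 569.9 -226.5  169.7] [ 1.7997e+02 -8.0000e-02  9.4210e+01] open 85.6 F [-0.6  0.1  0.2] t 5.2
  rot [ 0.01 -0.02  0.08] then dp [ 0.    -0.142  1.993]
[[314.82371444 147.81827273]
 [315.33868531 329.63792944]]
```

View pics/w2.png

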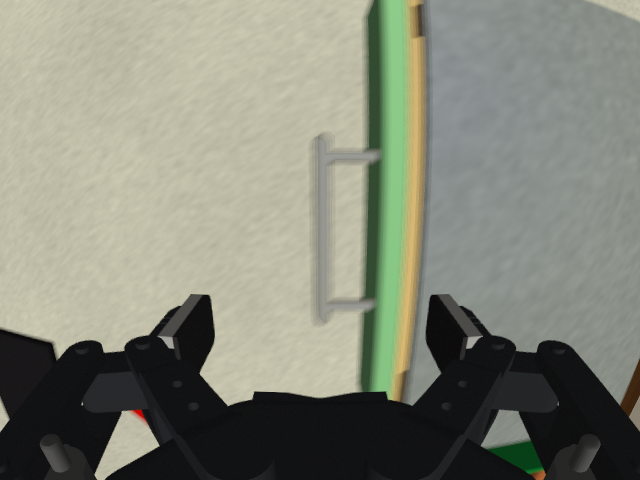

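The bar runs from (323,135) to (321,322), about 5 mm further in +x than the top camera said. The tool is nearly centred over it, so I'll narrow the fingers and go down.

{"api": "apply_moves", "payload": {
  "deltas": [
    {"rot":[0,0,0],"dp":[0.1,0,0],"hand":0.45},
    {"rot":[0,0,0],"dp":[0,-0.02,0],"hand":0.45},
    {"rot":[0,0,0],"dp":[0,0,0],"hand":0.45},
    {"rot":[0,0,0],"dp":[0,0,0],"hand":0.45},
    {"rot":[0,0,0],"dp":[0,0,0.25],"hand":0.45},
    {"rot":[0,0,0],"dp":[0,0,0.25],"hand":0.45},
    {"rot":[0,0,0],"dp":[0,0,0.25],"hand":0.45},
    {"rot":[0,0,0],"dp":[0,0,0.25],"hand":0.45},
    {"rot":[0,0,0],"dp":[0,0,0.25],"hand":0.45},
    {"rot":[0,0,0],"dp":[0,0,0.25],"hand":0.45}
  ]
}}

```text
clock: 6.15
eef_pos: [565.5, -225.4, 110.1]
tool_rot: [-180.0, -0.0, 93.9]
force: [-0.4, -0.2, -0.3]
opening: 23.5
finger_force: 0.0
```

{"api": "apply_moves", "payload": {
  "deltas": [
    {"rot":[0,0,0],"dp":[0,0,0.3],"hand":0.45},
    {"rot":[0,0,0],"dp":[0,0,0.3],"hand":0.45},
    {"rot":[0,0,0],"dp":[0,0,0.3],"hand":0.45},
    {"rot":[0,0,0],"dp":[0,0,0.2],"hand":0.45},
    {"rot":[0,0,0],"dp":[0,0,0],"hand":0.45},
    {"rot":[0,0,0],"dp":[0,0,0],"hand":1},
    {"rot":[0,0,0],"dp":[0,0,0],"hand":1},
    {"rot":[0,0,0],"dp":[0,0,0],"hand":1},
    {"rot":[0,0,0],"dp":[0,0,0],"hand":1},
    {"rot":[0,0,0],"dp":[0,0,0],"hand":1}
  ]
}}

```text
clock: 7.15
eef_pos: [565.9, -225.4, 67.3]
tool_rot: [180.0, -0.0, 93.9]
force: [0.8, -0.2, -4.6]
opening: 9.2
finger_force: 38.9
```

{"api": "apply_moves", "payload": {
  "deltas": [
    {"rot":[0,0,0],"dp":[0,-0.1,0],"hand":1},
    {"rot":[0,0,0],"dp":[0,-0.3,0],"hand":1},
    {"rot":[0,0,0],"dp":[0,-0.5,0],"hand":1},
    {"rot":[0,0,0],"dp":[0,-0.5,0],"hand":1},
    {"rot":[0,0,0],"dp":[0,-0.6,0],"hand":1},
    {"rot":[0,0,0],"dp":[0,-0.6,0],"hand":1},
    {"rot":[0,0,0],"dp":[0,-0.6,0],"hand":1},
    {"rot":[0,0,0],"dp":[0,-0.5,0],"hand":1},
    {"rot":[0,0,0],"dp":[0,-0.25,0],"hand":1},
    {"rot":[0,0,0],"dp":[0,0,0],"hand":1}
  ]
}}

```text
clock: 8.15
eef_pos: [408.8, -236.9, 67.4]
tool_rot: [179.8, 0.0, 93.9]
force: [5.4, -1.4, -11.2]
opening: 9.2
finger_force: 40.3
```

{"api": "apply_moves", "payload": {
  "deltas": [
    {"rot":[0,0,0],"dp":[0,0,0],"hand":0.45},
    {"rot":[0,0,0],"dp":[0,0,0],"hand":0.45},
    {"rot":[0,0,0],"dp":[0,0,0],"hand":0.45},
    {"rot":[0,0,0],"dp":[0,0,-0.5],"hand":0.45},
    {"rot":[0,0,0],"dp":[0,0,-0.8],"hand":0.45},
    {"rot":[0,0,0],"dp":[0,0.4,-0.9],"hand":0.45},
    {"rot":[0,0,0],"dp":[0,0.5,-0.9],"hand":0.45},
    {"rot":[0,0,0],"dp":[0,0.5,-0.9],"hand":-0.2},
    {"rot":[0,0,0],"dp":[0,0.1,-0.9],"hand":-0.2},
    {"rot":[0,0,0],"dp":[0,0,0],"hand":-0.2}
  ]
}}

```text
clock: 9.15
eef_pos: [471.4, -233.4, 268.7]
tool_rot: [179.5, 0.3, 94.0]
force: [0.8, 0.4, -0.5]
opening: 51.0
finger_force: 0.0
```

```bash
python3 - <<'E'
from h import *
p=wrist(); save(p,"w3")
print(telemetry.state()["eef_pos"],telemetry.state()["force"])
for t in ["handle_red","handle_yellow","handle_blue"]:
    for m in masks_of(t,p)[:2]:
        r=rect(m["pixels"]); print(t,round(m["confidence"],2),r)
        print("   world z82",w_world(p,cv2.boxPoints(r),82).round(1).tolist(),w_world(p,[r[0]],82).round(1))
E
```

```text
[ 469.83751339 -232.8047146   266.1290463 ] [ 0.04848074  0.30107568 -0.5348341 ]
handle_red 0.81 ((376.73504638671875, 117.87425231933594), (89.09027099609375, 42.54408264160156), 16.8583984375)
   world z82 [[474.0, -151.2], [482.1, -114.0], [560.2, -128.7], [551.9, -167.0]] [[ 516.2 -140.8]]
handle_yellow 0.23 ((376.8738098144531, 117.91630554199219), (89.38027954101562, 42.54408264160156), 16.8583984375)
   world z82 [[474.0, -151.2], [482.1, -114.0], [560.5, -128.7], [552.1, -167.1]] [[ 516.4 -140.8]]
handle_blue 0.81 ((373.1922607421875, 205.0384521484375), (87.07554626464844, 43.14554214477539), 11.309932708740234)
   world z82 [[478.4, -233.7], [483.1, -195.0], [562.4, -203.9], [559.3, -244.1]] [[ 519.9 -219.1]]
handle_blue 0.46 ((370.9470520019531, 286.98822021484375), (77.7695541381836, 47.94162368774414), 12.52880859375)
   world z82 [[486.1, -316.3], [492.1, -268.3], [566.9, -280.7], [564.1, -331.3]] [[ 526.3 -298.2]]
```

View pics/w3.png

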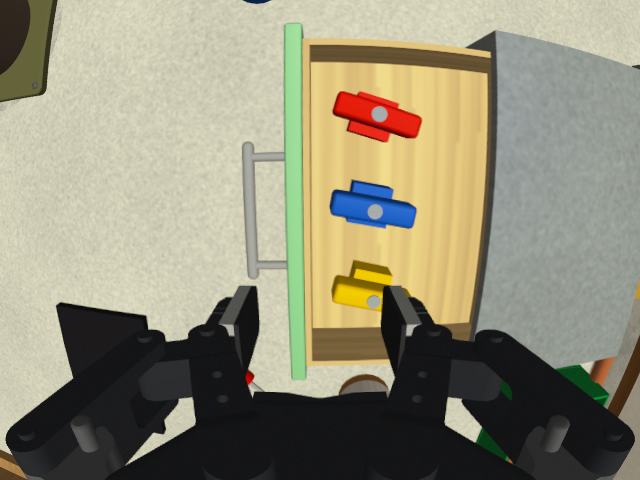

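Three handles are in the open drawer. Their hub discs are at red (379,114), blue (375,212) and yellow (374,302), with yaws of about -13, -8 and -9 degrees. I'll turn and hover over red.

{"api": "apply_moves", "payload": {
  "deltas": [
    {"rot":[0,0,1],"dp":[0,0,0.1],"hand":0},
    {"rot":[0,0,1],"dp":[0,0,0.1],"hand":0},
    {"rot":[0,0,1],"dp":[0,0,0.1],"hand":0},
    {"rot":[0,0,1],"dp":[0,0,0.1],"hand":0},
    {"rot":[0,0,1],"dp":[0,0,0.1],"hand":0},
    {"rot":[0,0,1],"dp":[0,0,0.1],"hand":0},
    {"rot":[0,0,1],"dp":[0,0,0.1],"hand":0},
    {"rot":[0,0,1],"dp":[0,0,0.1],"hand":0},
    {"rot":[0,0,1],"dp":[0,0,0.1],"hand":0},
    {"rot":[0,0,1],"dp":[0,0,0.1],"hand":0}
  ]
}}

```text
clock: 10.35
eef_pos: [466.3, -231.6, 221.4]
tool_rot: [-179.8, 0.0, 53.7]
force: [-0.6, -0.5, -0.0]
opening: 42.5
finger_force: 0.0
```

{"api": "apply_moves", "payload": {
  "deltas": [
    {"rot":[0,0,1],"dp":[0,0,0.1],"hand":0},
    {"rot":[0,0,1],"dp":[0,0,0.1],"hand":0},
    {"rot":[0,0,1],"dp":[0,0,0.1],"hand":0},
    {"rot":[0,0,1],"dp":[0,0,0.1],"hand":0},
    {"rot":[0,0,1],"dp":[0,0,0.1],"hand":0},
    {"rot":[0,0,1],"dp":[0,0,0.1],"hand":0},
    {"rot":[0,0,1],"dp":[0,0,0.1],"hand":0},
    {"rot":[0,0,1],"dp":[0,0,0.1],"hand":0},
    {"rot":[0,0,1],"dp":[0,0,0.1],"hand":0},
    {"rot":[0,0,1],"dp":[0,0,0.1],"hand":0}
  ]
}}

```text
clock: 11.35
eef_pos: [466.2, -231.6, 181.4]
tool_rot: [-179.9, 0.2, 13.7]
force: [0.5, -0.7, 0.2]
opening: 42.9
finger_force: 0.0
```

{"api": "apply_moves", "payload": {
  "deltas": [
    {"rot":[0,0,1],"dp":[0,0,0.1],"hand":0},
    {"rot":[0,0,1],"dp":[0,0,0.1],"hand":0},
    {"rot":[0,0,1],"dp":[0,0,0.1],"hand":0},
    {"rot":[0,0,1],"dp":[0,0,0.1],"hand":0},
    {"rot":[0,0,1],"dp":[0,0,0.1],"hand":0},
    {"rot":[0,0,1],"dp":[0,0,0.1],"hand":0},
    {"rot":[0,0,0.8],"dp":[0,0,0],"hand":0},
    {"rot":[0,0,0],"dp":[0.3,-1,0],"hand":0},
    {"rot":[0,0,0],"dp":[0.3,-1,0],"hand":0},
    {"rot":[0,0,0],"dp":[0,-0.5,0],"hand":0}
  ]
}}

```text
clock: 12.35
eef_pos: [514.4, -138.2, 157.7]
tool_rot: [-179.9, 0.1, -13.2]
force: [-0.7, -0.3, -0.6]
opening: 42.8
finger_force: 0.0
```

```bash
cat >> h.py <<'E'
def disc(p,z,near,rad=16,show=False):
    "grey hub disc: desaturated blob near a pixel -> world centre"
    hsv=cv2.cvtColor(p["image"],cv2.COLOR_RGB2HSV); m=(hsv[:,:,1]<70).astype(np.uint8)
    n,l,st,c=cv2.connectedComponentsWithStats(m)
    k=[i for i in range(1,n) if 40<st[i,4]<3000 and np.hypot(*(c[i]-near))<rad]
    return [(c[i].round(1),int(st[i,4]),w_world(p,[c[i]],z)[0].round(1)) for i in k]
E
python3 - <<'E'
from h import *
capture("top")
p=wrist(); save(p,"w4")
print(p["tcp"],telemetry.state()["tool_rot"])
for t in ["handle_red","handle_blue","handle_yellow"]:
    for m in masks_of(t,p)[:1]:
        r=rect(m["pixels"]); print(t,round(m["confidence"],2),r,w_world(p,[r[0]],82), disc(p,82,r[0],30))
E
```

```text
[ 513.98701551 -136.01203185  157.60732156] [-179.955995      0.21295171  -13.06785427]
handle_red 0.81 ((320.5, 238.0), (126.0, 59.0), 90.0) [[ 521.81098969 -137.71389931]] [(array([321.2, 244.3]), 385, array([ 517.9, -137.2]))]
handle_blue 0.91 ((437.5693664550781, 204.33700561523438), (124.40201568603516, 64.95376586914062), 87.83892059326172) [[ 526.46485805 -212.38463563]] [(array([457.6, 207.5]), 363, array([ 521.8, -225.2]))]
handle_yellow 0.56 ((541.0, 169.0), (114.0, 74.0), 90.0) [[ 535.09732834 -290.05510075]] [(array([568.7, 170.1]), 236, array([ 530.6, -314.1]))]
```

View pics/w4.png

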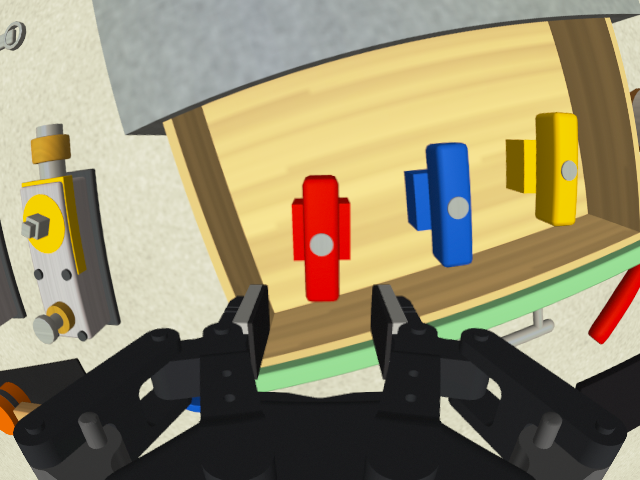

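Red bar is vertical in the image, disc at (321,244), straight ahead of the fingers; blue disc is at (458,208) and yellow at (569,170). Grasping red.

{"api": "apply_moves", "payload": {
  "deltas": [
    {"rot":[0,0,0],"dp":[0.1,0.01,0.3],"hand":0},
    {"rot":[0,0,0],"dp":[0,0,0.4],"hand":0},
    {"rot":[0,0,0],"dp":[0,0,0.4],"hand":0},
    {"rot":[0,0,0],"dp":[0,0,0.4],"hand":0},
    {"rot":[0,0,0],"dp":[0,0,0.4],"hand":0},
    {"rot":[0,0,0],"dp":[0,0,0.35],"hand":0},
    {"rot":[0,0,0],"dp":[0,0,0.25],"hand":0},
    {"rot":[0,0,0],"dp":[0,0,0],"hand":0},
    {"rot":[0,0,0],"dp":[0,0,0],"hand":1},
    {"rot":[0,0,0],"dp":[0,0,0],"hand":1}
  ],
  "squeeze": 50
}}

```text
clock: 13.6
eef_pos: [518.6, -141.9, 59.8]
tool_rot: [-180.0, -0.1, -13.3]
force: [0.3, 0.5, -2.5]
opening: 21.1
finger_force: 51.2
```

{"api": "apply_moves", "payload": {
  "deltas": [
    {"rot":[0,0,0],"dp":[0,0,0],"hand":1},
    {"rot":[0,0,0],"dp":[0,0,0],"hand":1},
    {"rot":[0,0,0],"dp":[0,0,0],"hand":1},
    {"rot":[0,0,0],"dp":[0,0,0],"hand":1},
    {"rot":[0,0,0],"dp":[0,0,-0.2],"hand":1},
    {"rot":[0,0,0],"dp":[0,0,-0.6],"hand":1},
    {"rot":[0,0,0],"dp":[0,0,-0.9],"hand":1},
    {"rot":[0,0,0],"dp":[0,0,-0.9],"hand":1},
    {"rot":[0,0,0],"dp":[0,0,-0.9],"hand":1},
    {"rot":[0,0,0],"dp":[0,0,0],"hand":1}
  ]
}}

```text
clock: 14.6
eef_pos: [521.4, -142.5, 205.1]
tool_rot: [180.0, -0.6, -13.3]
force: [1.3, -1.0, -2.4]
opening: 20.8
finger_force: 51.4
```

```bash
python3 - <<'E'
from h import *
p=wrist(); cv2.imwrite("pics/w5.png",p["image"][:,:,::-1])
print(p["tcp"],telemetry.state()["tool_rot"])
for m in masks_of("handle_red",p)[:1]:
    r=rect(m["pixels"]); d=disc(p,82,r[0],40); print(r,d)
    print(disc(p,p["tcp"][2]+25,r[0],40), w_pix(p,p["tcp"]-[0,0,-25]))
plan(598,350,210,-13)
E
```

```text
[ 521.44191473 -142.48546889  205.09926845] [179.99724556  -0.36437916 -13.26093657]
((319.0, 303.0), (190.0, 94.0), 90.0) [(array([319.7, 329.8]), 1023, array([ 445.1, -124.1]))]
[(array([319.7, 329.8]), 1023, array([ 521.6, -142.2]))] [[320.49297341 329.98154107]]
at [ 518.5 -141.7  200.3] [-1.800e+02 -1.200e-01 -1.326e+01] open 20.9 F [-0.2  0.5 -2.5] t 14.7
  rot [-0.   -0.03 -0.07] then dp [ -0.83  -12.425  -0.242]
```

{"api": "apply_moves", "payload": {
  "deltas": [
    {"rot":[0,0,0],"dp":[-0.1,-0.4,0],"hand":1},
    {"rot":[0,0,0],"dp":[-0.16,-0.8,0],"hand":1},
    {"rot":[0,0,0],"dp":[-0.16,-0.8,0],"hand":1},
    {"rot":[0,0,0],"dp":[-0.16,-0.8,0],"hand":1},
    {"rot":[0,0,0],"dp":[-0.16,-0.8,0],"hand":1},
    {"rot":[0,0,0],"dp":[-0.16,-0.8,0],"hand":1},
    {"rot":[0,0,0],"dp":[-0.16,-0.8,0],"hand":1},
    {"rot":[0,0,0],"dp":[-0.16,-0.8,0],"hand":1},
    {"rot":[0,0,0],"dp":[-0.16,-0.8,0],"hand":1},
    {"rot":[0,0,0],"dp":[-0.16,-0.8,0],"hand":1}
  ]
}}

```text
clock: 15.7
eef_pos: [483.9, 26.3, 215.1]
tool_rot: [-173.0, 0.1, -1.5]
force: [0.5, -0.5, -2.3]
opening: 20.7
finger_force: 51.3
```

{"api": "apply_moves", "payload": {
  "deltas": [
    {"rot":[0,0,0],"dp":[-0.16,-0.8,0],"hand":1},
    {"rot":[0,0,0],"dp":[-0.16,-0.8,0],"hand":1},
    {"rot":[0,0,0],"dp":[-0.16,-0.8,0.1],"hand":1},
    {"rot":[0,0,0],"dp":[-0.16,-0.8,0.1],"hand":1},
    {"rot":[0,0,0],"dp":[-0.16,-0.8,0],"hand":1},
    {"rot":[0,0,0],"dp":[-0.16,-0.6,0],"hand":1},
    {"rot":[0,0,0],"dp":[-0.1,-0.3,0],"hand":1},
    {"rot":[0,0,0],"dp":[0,0,0],"hand":1},
    {"rot":[0,0,0],"dp":[0,0,0],"hand":1},
    {"rot":[0,0,0],"dp":[0,0,0],"hand":1}
  ]
}}

```text
clock: 16.7
eef_pos: [441.2, 114.2, 238.0]
tool_rot: [-168.1, 0.1, 6.2]
force: [0.9, 0.2, -2.3]
opening: 20.9
finger_force: 51.4
```

```bash
python3 - <<'E'
from h import *
p=wrist(); save(p,"w6")
print(p["tcp"],telemetry.state()["tool_rot"])
for t in ["valve_red","pin_red","valve_blue"]:
  for m in masks_of(t,p)[:1]:
    r=rect(m["pixels"]); print(t,m["confidence"],r,w_world(p,[r[0]],50))
E
```

```text
[441.17690725 114.17330202 237.98811637] [-1.68047480e+02  1.26596308e-01  6.19196249e+00]
valve_red 0.6 ((216.71951293945312, 113.0243911743164), (27.798931121826172, 28.57979965209961), 51.34019470214844) [[522.84138228 265.81518501]]
pin_red 0.78 ((135.83460998535156, 117.42692565917969), (25.17156219482422, 24.733034133911133), 37.87498474121094) [[517.08676296 368.03073158]]
valve_blue 0.91 ((251.4044189453125, 69.5262451171875), (75.64940643310547, 152.13758850097656), 13.266481399536133) [[566.14177769 233.75831183]]
```

View pics/w6.png

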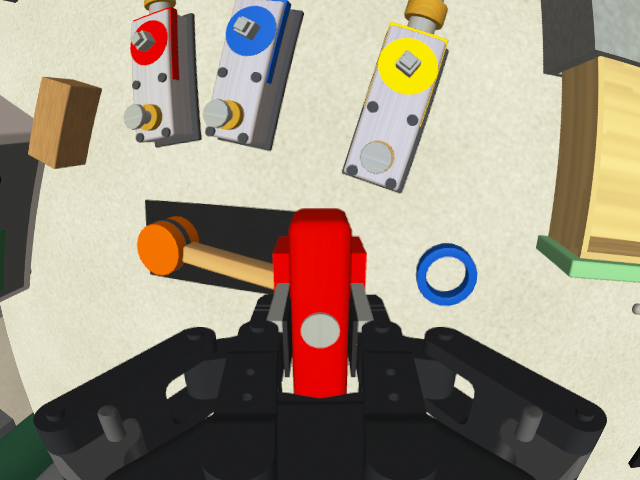

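```bash
python3 - <<'E'
from h import *
s=telemetry.state(); print(s["joints"].round(2)); plan(530,358,190,-13)
E
```

```text
[  6.14   7.75 -17.21  65.18  11.96 179.94]
at [441.1 114.2 237.9] [-1.6804e+02  1.4000e-01  6.2000e+00] open 20.7 F [ 0.7  0.2 -3.1] t 16.9
  rot [-2.96  0.53  4.78] then dp [ 0.795 -6.438  1.198]
```

Joint 6 hit its end stop, because the yaw must stay at or above j1. The tilted view shows the spindles at red (146,40), blue (246,28) and yellow (407,63), with the mallet head at (162,245). I'll straighten the tool, turn to yaw ~94 and look at red from there.

{"api": "apply_moves", "payload": {
  "deltas": [
    {"rot":[-1,0,0],"dp":[0,0,0],"hand":1},
    {"rot":[-1,0,0],"dp":[0,0,0],"hand":1},
    {"rot":[-0.99,0,0],"dp":[0,0,0],"hand":1},
    {"rot":[0,0,-1],"dp":[0,0,0],"hand":1},
    {"rot":[0,0,-1],"dp":[0,0,0],"hand":1},
    {"rot":[0,0,-1],"dp":[0,0,0],"hand":1},
    {"rot":[0,0,-1],"dp":[0,0,0],"hand":1},
    {"rot":[0,0,-1],"dp":[0,0,0],"hand":1},
    {"rot":[0,0,-1],"dp":[0,0,0],"hand":1},
    {"rot":[0,0,-1],"dp":[0,0,0],"hand":1}
  ]
}}

```text
clock: 17.9
eef_pos: [445.9, 78.9, 238.0]
tool_rot: [-178.4, -0.7, 37.0]
force: [0.7, 0.3, -2.1]
opening: 20.7
finger_force: 51.3
```

{"api": "apply_moves", "payload": {
  "deltas": [
    {"rot":[0,0,-1],"dp":[0,0,0],"hand":1},
    {"rot":[0,0,-1],"dp":[0,0,0],"hand":1},
    {"rot":[0,0,-1],"dp":[0,0,0],"hand":1},
    {"rot":[0,0,-1],"dp":[0,0,0],"hand":1},
    {"rot":[0,0,-1],"dp":[0,0,0],"hand":1},
    {"rot":[0,0,-1],"dp":[0,0,0],"hand":1},
    {"rot":[0,0,-1],"dp":[0,0,0],"hand":1},
    {"rot":[0,0,-1],"dp":[0,0,0],"hand":1},
    {"rot":[0,0,-1],"dp":[0,0,0],"hand":1},
    {"rot":[0,0,-1],"dp":[0,0,0],"hand":1}
  ]
}}

```text
clock: 18.9
eef_pos: [445.9, 78.9, 238.0]
tool_rot: [-179.2, -1.6, 77.0]
force: [-0.1, 0.4, -2.1]
opening: 20.9
finger_force: 51.3
```

{"api": "apply_moves", "payload": {
  "deltas": [
    {"rot":[0,0,-1],"dp":[0,0,0],"hand":1},
    {"rot":[0,0,-1],"dp":[0,0,0],"hand":1},
    {"rot":[0,0,-1],"dp":[0,0,0],"hand":1},
    {"rot":[0,0,-1],"dp":[0,0,0],"hand":1},
    {"rot":[0,0,-1],"dp":[0,0,0],"hand":1},
    {"rot":[0,0,0],"dp":[0.4,0.4,0.1],"hand":1},
    {"rot":[0,0,0],"dp":[0.4,0.4,0.1],"hand":1},
    {"rot":[0,0,0],"dp":[0.4,0.4,0.1],"hand":1},
    {"rot":[0,0,0],"dp":[0.4,0.4,0.1],"hand":1},
    {"rot":[0,0,0],"dp":[0.4,0.4,0.1],"hand":1}
  ]
}}

```text
clock: 19.9
eef_pos: [516.2, 169.2, 219.9]
tool_rot: [-179.8, -1.8, 96.8]
force: [0.0, -0.4, -1.1]
opening: 20.6
finger_force: 51.3
```

{"api": "apply_moves", "payload": {
  "deltas": [
    {"rot":[0,0,0],"dp":[0.4,0.4,0.15],"hand":1},
    {"rot":[0,0,0],"dp":[0.4,0.4,0.15],"hand":1},
    {"rot":[0,0,0],"dp":[0.4,0.4,0.15],"hand":1},
    {"rot":[0,0,0],"dp":[0.4,0.4,0.15],"hand":1},
    {"rot":[0,0,0],"dp":[0.4,0.4,0.1],"hand":1},
    {"rot":[0,0,0],"dp":[0.1,0.3,0],"hand":1},
    {"rot":[0,0,0],"dp":[0,0,0],"hand":1},
    {"rot":[0,0,0],"dp":[0,0,0],"hand":1},
    {"rot":[0,0,0],"dp":[0,0,0],"hand":1},
    {"rot":[0,0,0],"dp":[0,0,0],"hand":1}
  ]
}}

```text
clock: 20.9
eef_pos: [596.2, 263.1, 194.9]
tool_rot: [-179.8, -1.7, 96.8]
force: [0.4, -0.0, -1.4]
opening: 21.4
finger_force: 51.3
```

```bash
python3 - <<'E'
from h import *
p=wrist(); save(p,"w7")
s=telemetry.state();print(p["tcp"],s["tool_rot"],s["joints"])
for t in ["valve_red","pin_red","valve_blue","pin_blue"]:
  for m in masks_of(t,p)[:1]:
    r=rect(m["pixels"]); print(t,m["confidence"],r,w_world(p,[r[0]],50))
E
```

```text
[596.16452349 263.0933099  194.91015286] [-179.80532462   -1.75238152   96.82264174] [ 22.95937144  28.14247359   7.06459475  68.62202531   1.73744
 106.13830283]
valve_red 0.7 ((323.83135986328125, 116.71519470214844), (76.63306427001953, 239.3979034423828), 85.9406509399414) [[587.30913625 354.61395459]]
valve_blue 0.78 ((312.40301513671875, 248.18038940429688), (228.9671630859375, 76.38323974609375), 13.1906099319458) [[590.65817298 250.37169345]]
pin_blue 0.84 ((218.5, 246.0), (34.0, 33.0), 90.0) [[513.63501649 242.84285107]]
```

View pics/w7.png

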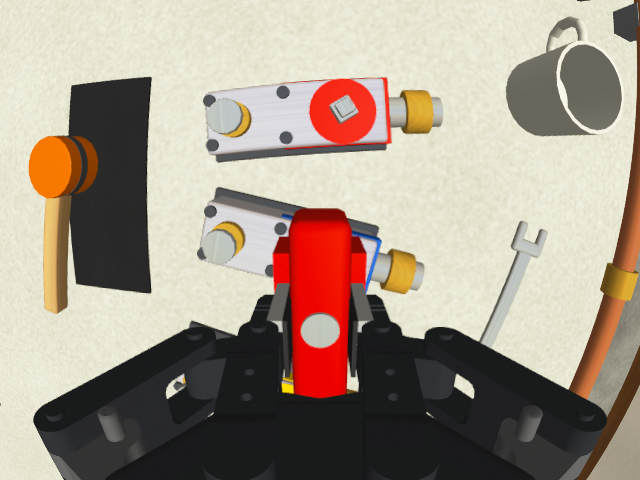

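The red ring is centred at about (343,111) with the square spindle tilted in it. The mallet has been knocked: its head is at (60,166), beside the mat.

```bash
cat >> h.py <<'E'
def ringfit(p,color,near=None,ringz=50,thr=None):
    "coloured ring on the block (z=50) -> world centre; grey square within -> world corners & yaw at its top"
    hsv=cv2.cvtColor(p["image"],cv2.COLOR_RGB2HSV).astype(int); H,S,V=hsv[...,0],hsv[...,1],hsv[...,2]
    m={"red":((H<8)|(H>172))&(S>150),"yellow":(H>20)&(H<35)&(S>150),"blue":(H>98)&(H<125)&(S>120)}[color].astype(np.uint8)
    n,l,st,c=cv2.connectedComponentsWithStats(m)
    i=min((k for k in range(1,n) if st[k,4]>300),key=lambda k:np.hypot(*(c[k]-near)))
    q=np.argwhere(l==i)[:,::-1]; hull=cv2.convexHull(q.astype(np.int32))
    inside=np.zeros(m.shape,np.uint8); cv2.fillPoly(inside,[hull],1)
    g=(inside==1)&(S<60); 
    return hull,inside,g,V,l==i
E
python3 - <<'E'
from h import *
p=capture("wrist") if 0 else None
im=cv2.imread("pics/w7.png")[:,:,::-1]; p={"image":np.ascontiguousarray(im)}
hull,ins,g,V,ring=ringfit(p,"red",(343,111))
print(cv2.boundingRect(hull),cv2.fitEllipse(hull))
for r in range(92,126): print(r," ".join(f"{V[r,c]:3d}" if g[r,c] else "  ." for c in range(326,362)))
E
```

```text
(285, 78, 106, 72) ((341.09466552734375, 125.64642333984375), (87.02041625976562, 124.93394470214844), 48.54472351074219)
92   .   .   .   .   .   .   .   .   .   .   .   .   .   .   .   .   .   .   .   .   .   .   .   .   .   .   .   .   .   .   .   .   .   .   .   .
93   .   .   .   .   .   .   .   .   .   .   .   .   .   .   .   .   .   .   .   .   .   .   .   .   .   .   .   .   .   .   .   .   .   .   .   .
94   .   .   .   .   .   .   .   .   .   .   .   .   .   .   .   .   .   .   .   .   .   .   .   .   .   .   .   .   .   .   .   .   .   .   .   .
95   .   .   .   .   .   .   .   .   .   .   .   .   .   .   .   .   .   .   .   . 177 185   .   .   .   .   .   .   .   .   .   .   .   .   .   .
96   .   .   .   .   .   .   .   .   .   .   .   .   .   .   .   .   .   . 186 191 197 196 208   .   .   .   .   .   .   .   .   .   .   .   .   .
97   .   .   .   .   .   .   .   .   .   .   .   .   .   .   .   .   . 186 187 192 176 167 195   .   .   .   .   .   .   .   .   .   .   .   .   .
98   .   .   .   .   .   .   .   .   .   .   .   .   .   .   . 188 194 189 149 173 189 208 201 1
[... 3345 characters left out ...]
   .   .   .   . 104 164 178 164 143   .   .   .   .   .   .   .   .   .   .   .   .   .   .   .   .   .   .
122   .   .   .   .   .   .   .   .   .   .   .   .   .  90 126 136   .   .   .   .   .   .   .   .   .   .   .   .   .   .   .   .   .   .   .   .
123   .   .   .   .   .   .   .   .   .   .   .   .   .   .   .   .   .   .   .   .   .   .   .   .   .   .   .   .   .   .   .   .   .   .   .   .
124   .   .   .   .   .   .   .   .   .   .   .   .   .   .   .   .   .   .   .   .   .   .   .   .   .   .   .   .   .   .   .   .   .   .   .   .
125   .   .   .   .   .   .   .   .   .   .   .   .   .   .   .   .   .   .   .   .   .   .   .   .   .   .   .   .   .   .   .   .   .   .   .   .
```

```bash
python3 - <<'E'
from h import *
p=wrist()
c=w_world(p,[(335.3,105.2),(345.8,97.8),(353,109),(342.5,116)],74)
print(c.round(1),c.mean(0))
e=np.diff(np.r_[c,c[:1]],axis=0); print(np.hypot(*e.T),np.degrees(np.arctan2(e[:,1],e[:,0]))%90)
m=c.mean(0)
ring=w_world(p,[(343.5,111)],50); print("ring",ring)
for m in masks_of("pin_red",p)[:1]: r=rect(m["pixels"]); print(r,w_world(p,[r[0]],83))
T=np.array(p["tool_from_camera"]); cx=p["tcp"]+p["R"]@T[:3,3]; print("cam",cx)
for y in (30,120): plan(*c.mean(0),150,c.mean(0)[0]*0+y)
E
```

```text
[[594.9 361.8]
 [601.6 368.1]
 [607.6 360.7]
 [600.8 354.6]] [601.21147625 361.30338274]
[9.24077091 9.54174908 9.07161424 9.28199427] [43.37817962 39.05931778 41.80700373 40.00593294]
ring [[602.19853728 361.43451731]]
((224.0, 116.5), (35.0, 36.0), 90.0) [[518.72631534 345.34301666]]
cam [588.91201383 324.11880826 339.1367493 ]
at [596.6 263.6 194.8] [-179.82   -1.75   96.85] open 21.2 F [-0.6 -0.3 -2.7] t 21.2
  rot [-0.3  -0.36 16.71] then dp [ 1.321 -2.059  1.119]
at [596.6 263.6 194.8] [-179.82   -1.75   96.85] open 21.2 F [-0.6 -0.3 -2.7] t 21.2
  rot [ 0.04 -0.44 -5.79] then dp [2.059 1.321 1.119]
```

{"api": "apply_moves", "payload": {
  "deltas": [
    {"rot":[0.03,-0.44,0],"dp":[0,0,0],"hand":1},
    {"rot":[0,0,-1],"dp":[0,0,0],"hand":1},
    {"rot":[0,0,-1],"dp":[0,0,0],"hand":1},
    {"rot":[0,0,-1],"dp":[0,0,0],"hand":1},
    {"rot":[0,0,-1],"dp":[0,0,0],"hand":1},
    {"rot":[0,0,-1],"dp":[0,0,0],"hand":1},
    {"rot":[0,0,-1],"dp":[0,0,0],"hand":1},
    {"rot":[0,0,-1],"dp":[0,0,0],"hand":1},
    {"rot":[0,0,-1],"dp":[0,0,0],"hand":1},
    {"rot":[0,0,-0.54],"dp":[0,0,0],"hand":1}
  ]
}}

```text
clock: 22.25
eef_pos: [596.7, 264.1, 194.5]
tool_rot: [-179.7, -0.1, 131.2]
force: [-0.0, 0.4, -2.3]
opening: 21.2
finger_force: 51.3
```

{"api": "apply_moves", "payload": {
  "deltas": [
    {"rot":[0,0,0],"dp":[0,0.28,0.19],"hand":1},
    {"rot":[0,0,0],"dp":[0,0.28,0.19],"hand":1},
    {"rot":[0,0,0],"dp":[0,0.28,0.19],"hand":1},
    {"rot":[0,0,0],"dp":[0,0.28,0.19],"hand":1},
    {"rot":[0,0,0],"dp":[0,0.28,0.19],"hand":1},
    {"rot":[0,0,0],"dp":[0,0.28,0.19],"hand":1},
    {"rot":[0,0,0],"dp":[0,0,0],"hand":1},
    {"rot":[0,0,0],"dp":[0,0,0],"hand":1},
    {"rot":[0,0,0],"dp":[0,0,0],"hand":1},
    {"rot":[0,0,0],"dp":[0,0,0],"hand":1}
  ]
}}

```text
clock: 23.25
eef_pos: [647.2, 307.5, 149.5]
tool_rot: [-179.8, -0.2, 131.0]
force: [0.5, -0.3, -2.3]
opening: 21.1
finger_force: 51.3
```

```bash
cat >> h.py <<'E'
def pilot(p,guess):
    "brightness-plateau segmentation of the pilot's top face near world guess; returns centre, yaw mod 90"
    u,v=w_pix(p,[[*guess,74]])[0].round().astype(int)
    r=30; sub=p["image"][v-r:v+r,u-r:u+r]; f=6
    big=cv2.resize(sub,None,fx=f,fy=f,interpolation=cv2.INTER_CUBIC); hsv=cv2.cvtColor(big,cv2.COLOR_RGB2HSV)
    return u,v,r,f,big,hsv
E
python3 - <<'E'
from h import *
p=wrist(); np.save("p8.npy",p,allow_pickle=True)
s=telemetry.state();print(p["tcp"],s["tool_rot"])
u,v,r,f,big,hsv=pilot(p,(601.2,361.3)); print(u,v)
cv2.imwrite("pics/c8.png",cv2.resize(big[:,:,::-1],(600,600)))
E
```

```text
[647.16067321 307.53537208 149.49954071] [-1.79783565e+02 -1.52048795e-01  1.31004395e+02]
322 137
```

View pics/c8.png

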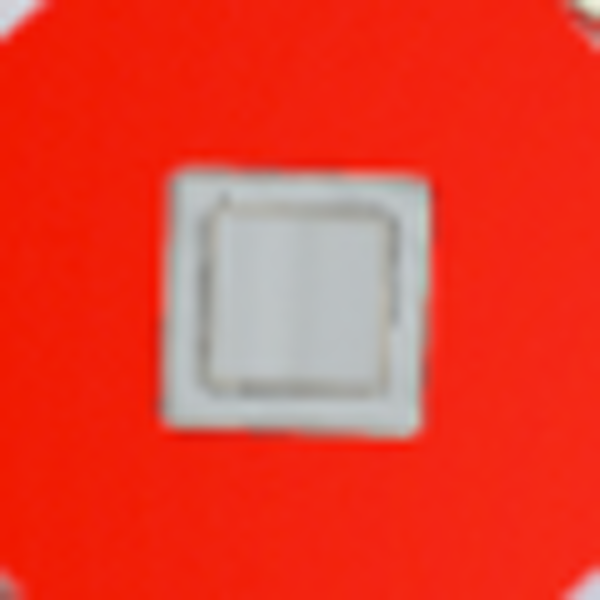

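The spindle square is centred in the crop, turned about 2.4° clockwise, so the yaw to use is 128.6.

```bash
python3 - <<'E'
from h import *
p=np.load("p8.npy",allow_pickle=True).item()
a=w_world(p,[(292+29.2,107+29.9)],66)[0]; b=w_world(p,[(292+29.3,107+29.5)],74)[0]; print(a,b)
c=(a+b)/2; plan(c[0],c[1],120,128.6)
d=[w_pix(p,[[*(p["tcp"]+p["R"]@np.array([0,0,-25]))]])]
dd=disc(p,p["tcp"][2]+25-2.2,d[0][0],25); print(dd,d)
E
```

```text
[601.03125821 361.22632758] [601.03612881 361.29364162]
at [647.2 307.5 149.5] [-1.7978e+02 -1.5000e-01  1.3100e+02] open 21.2 F [ 0.6  0.6 -1.9] t 23.3
  rot [-0.05 -0.04  0.6 ] then dp [ 1.769 -0.063  0.738]
[(array([319.7, 329.8]), 1023, array([646.5, 308. ]))] [array([[320.56715748, 334.76303892]])]
```

{"api": "apply_moves", "payload": {
  "deltas": [
    {"rot":[-0.05,-0.04,0.6],"dp":[0,0,0],"hand":1},
    {"rot":[0,0,0],"dp":[0.35,-0.06,0.1],"hand":1},
    {"rot":[0,0,0],"dp":[0.4,0,0.15],"hand":1},
    {"rot":[0,0,0],"dp":[0.4,0,0.15],"hand":1},
    {"rot":[0,0,0],"dp":[0.4,0,0.15],"hand":1},
    {"rot":[0,0,0],"dp":[0.2,0,0.15],"hand":1},
    {"rot":[0,0,0],"dp":[0,0,0],"hand":1},
    {"rot":[0,0,0],"dp":[0,0,0],"hand":1},
    {"rot":[0,0,0],"dp":[0,0,0],"hand":1},
    {"rot":[0,0,0],"dp":[0,0,0],"hand":1}
  ]
}}

```text
clock: 24.3
eef_pos: [602.4, 360.5, 121.1]
tool_rot: [-180.0, 0.0, 128.6]
force: [0.1, 0.4, -2.1]
opening: 21.1
finger_force: 51.3
```

{"api": "apply_moves", "payload": {
  "deltas": [
    {"rot":[0,0,0],"dp":[0,0,0.06],"hand":1},
    {"rot":[0,0,0],"dp":[0,0,0.06],"hand":1},
    {"rot":[0,0,0],"dp":[0,0,0.06],"hand":1},
    {"rot":[0,0,0],"dp":[0,0,0.06],"hand":1},
    {"rot":[0,0,0],"dp":[0,0,0.06],"hand":1},
    {"rot":[0,0,0],"dp":[0,0,0.06],"hand":1},
    {"rot":[0,0,0],"dp":[0,0,0.06],"hand":1},
    {"rot":[0,0,0],"dp":[0,0,0.06],"hand":1},
    {"rot":[0,0,0],"dp":[0,0,0.04],"hand":1},
    {"rot":[0,0,0],"dp":[0,0,0],"hand":1}
  ]
}}

```text
clock: 25.3
eef_pos: [601.4, 360.8, 99.6]
tool_rot: [-179.9, -0.0, 128.6]
force: [0.5, -0.2, -2.2]
opening: 21.1
finger_force: 51.3
```

{"api": "apply_moves", "payload": {
  "deltas": [
    {"rot":[0,0,0],"dp":[0,0,0.06],"hand":1},
    {"rot":[0,0,0],"dp":[0,0,0.06],"hand":1},
    {"rot":[0,0,0],"dp":[0,0,0.06],"hand":1},
    {"rot":[0,0,0],"dp":[0,0,0.06],"hand":1},
    {"rot":[0,0,0],"dp":[0,0,0.05],"hand":1},
    {"rot":[0,0,0],"dp":[0,0,0.03],"hand":1},
    {"rot":[0,0,0],"dp":[0,0,0],"hand":1},
    {"rot":[0,0,0],"dp":[0,0,0],"hand":1},
    {"rot":[0,0,0],"dp":[0,0,0],"hand":1},
    {"rot":[0,0,0],"dp":[0,0,0],"hand":1}
  ]
}}

```text
clock: 26.3
eef_pos: [601.5, 360.8, 87.7]
tool_rot: [-179.9, 0.0, 128.6]
force: [-1.7, -2.3, 4.9]
opening: 20.9
finger_force: 52.2
```

{"api": "apply_moves", "payload": {
  "deltas": [
    {"rot":[0,0,0],"dp":[0,0,0],"hand":0},
    {"rot":[0,0,0],"dp":[0,0,0],"hand":0},
    {"rot":[0,0,0],"dp":[0,0,0],"hand":0},
    {"rot":[0,0,0],"dp":[0,0,-0.3],"hand":0},
    {"rot":[0,0,0],"dp":[0,0,-0.7],"hand":0},
    {"rot":[0,0,0],"dp":[0,0,-0.9],"hand":0},
    {"rot":[0,0,-1],"dp":[0,0,-0.9],"hand":0},
    {"rot":[0,0,-1],"dp":[0,0,0],"hand":0},
    {"rot":[0,0,-1],"dp":[0,0,0],"hand":0},
    {"rot":[0,0,-1],"dp":[0,0,0],"hand":0}
  ]
}}

```text
clock: 27.3
eef_pos: [602.1, 361.3, 200.7]
tool_rot: [179.9, 0.0, 144.8]
force: [-0.3, -0.7, -0.0]
opening: 42.4
finger_force: 0.0
```

{"api": "apply_moves", "payload": {
  "deltas": [
    {"rot":[0,0,-1],"dp":[0,0,0],"hand":0},
    {"rot":[0,0,-1],"dp":[0,0,0],"hand":0},
    {"rot":[0,0,-1],"dp":[0,0,0],"hand":0},
    {"rot":[0,0,-1],"dp":[0,0,0],"hand":0},
    {"rot":[0,0,-1],"dp":[0,0,0],"hand":0},
    {"rot":[0,0,-1],"dp":[0,0,0],"hand":0},
    {"rot":[0,0,-0.85],"dp":[0,0,0],"hand":0},
    {"rot":[0,0,0],"dp":[0,-0.5,0],"hand":0},
    {"rot":[0,0,0],"dp":[0,-0.9,0],"hand":0},
    {"rot":[0,0,0],"dp":[0,-0.9,0],"hand":0}
  ]
}}

```text
clock: 28.3
eef_pos: [589.0, 269.5, 199.8]
tool_rot: [-180.0, 0.0, 172.1]
force: [0.9, -0.2, 0.2]
opening: 42.6
finger_force: 0.0
```

{"api": "apply_moves", "payload": {
  "deltas": [
    {"rot":[0,0,0],"dp":[0,-0.9,0],"hand":0},
    {"rot":[0,0,0],"dp":[0,-0.9,0],"hand":0},
    {"rot":[0,0,0],"dp":[0,-0.9,0],"hand":0},
    {"rot":[0,0,0],"dp":[0,-0.9,0],"hand":0},
    {"rot":[0,0,0],"dp":[0,-0.9,0],"hand":0},
    {"rot":[0,0,0],"dp":[0,-0.9,0],"hand":0},
    {"rot":[0,0,0],"dp":[0,-0.9,0],"hand":0},
    {"rot":[0,0,0],"dp":[0,-0.9,0],"hand":0},
    {"rot":[0,0,0],"dp":[0,-0.9,0],"hand":0},
    {"rot":[0,0,0],"dp":[0,-0.9,0],"hand":0}
  ]
}}

```text
clock: 29.3
eef_pos: [539.0, -88.1, 200.6]
tool_rot: [-179.9, 0.1, 172.0]
force: [0.4, -0.5, -0.0]
opening: 43.1
finger_force: 0.0
```

{"api": "apply_moves", "payload": {
  "deltas": [
    {"rot":[0,0,0],"dp":[-0.15,-0.9,0],"hand":0},
    {"rot":[0,0,0],"dp":[0,-0.9,0],"hand":0},
    {"rot":[0,0,0],"dp":[0,-0.7,0.2],"hand":0},
    {"rot":[0,0,0],"dp":[0,-0.2,0.4],"hand":0},
    {"rot":[0,0,0],"dp":[0,0,0.4],"hand":0},
    {"rot":[0,0,0],"dp":[0,0,0],"hand":0},
    {"rot":[0,0,0],"dp":[0,0,0],"hand":0},
    {"rot":[0,0,0],"dp":[0,0,0],"hand":0},
    {"rot":[0,0,0],"dp":[0,0,0],"hand":0},
    {"rot":[0,0,0],"dp":[0,0,0],"hand":0}
  ]
}}

```text
clock: 30.3
eef_pos: [530.4, -194.3, 160.4]
tool_rot: [-179.9, 0.0, 172.1]
force: [0.5, 0.4, 0.2]
opening: 42.7
finger_force: 0.0
```

```bash
cat >> h.py <<'E'
def bar(p,t,z):
    "handle grip bar: disc centre + axis yaw from colour mask of the top face"
    m=masks_of(t,p)
    if not m: return print(t,"none")
    m=m[0]; r=rect(m["pixels"]); d=disc(p,z,r[0],45)
    hsv=cv2.cvtColor(p["image"],cv2.COLOR_RGB2HSV)[...,2]; q=np.argwhere(m["pixels"])[:,::-1]
    V=hsv[q[:,1],q[:,0]]; top=q[V>np.percentile(V,60)]
    w=w_world(p,top,z); w=w-w.mean(0); ev,U=np.linalg.eigh(w.T@w); a=np.degrees(np.arctan2(U[1,1],U[0,1]))%180
    print(t,round(m["confidence"],2),np.round(r[0],0),r[1],round(r[2],1),"disc",d,"axis",round(a,1))
    return d
E
python3 - <<'E'
from h import *
p=wrist(); np.save("p9.npy",p,allow_pickle=True); save(p,"w9")
s=telemetry.state();print(p["tcp"],s["tool_rot"],s["joints"].round(1))
bar(p,"handle_blue",82); bar(p,"handle_yellow",82)
E
```

```text
[ 530.3611559  -194.34236262  160.39113781] [-1.79937022e+02  1.59326231e-02  1.72047253e+02] [-20.1  20.9 -10.   59.   -0.1 -12.1]
handle_blue 0.7 [275. 239.] (124.0, 60.0) 90.0 disc [(array([268.6, 246.1]), 376, array([ 522.2, -224.9]))] axis 173.8
handle_yellow 0.84 [167. 267.] (115.9651107788086, 67.72300720214844) 85.6 disc [(array([146.2, 275.3]), 258, array([ 530.9, -313.9]))] axis 163.1
```

View pics/w9.png

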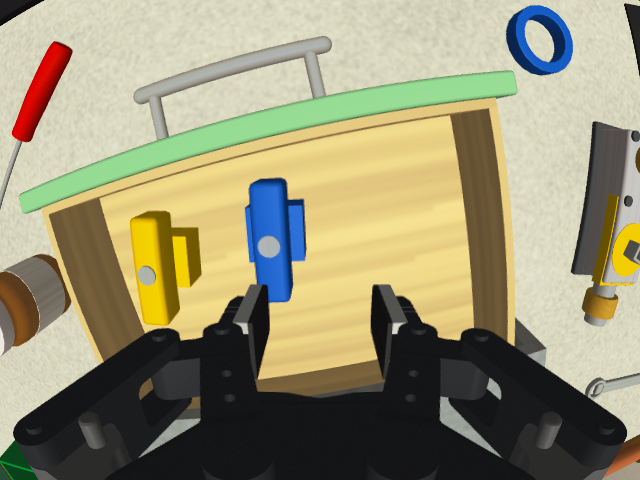

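Blue disc is at (269,246) with the bar running (268,181)–(275,300); yellow disc is at (146,275).

```bash
python3 - <<'E'
from h import *
p=np.load("p9.npy",allow_pickle=True).item()
for a,b in [((251,184),(257,300)),((285,182),(291,299)),((268,181),(275,300))]:
    w=w_world(p,[a,b],82); e=w[0]-w[1]; print(w.round(1).tolist(),np.hypot(*e),np.degrees(np.arctan2(e[1],e[0])))
plan(522.2,-224.9,59,173)
E
```

```text
[[482.4, -229.0], [557.2, -239.2]] 75.42285107174663 172.2721164668903
[[484.4, -208.5], [559.3, -216.8]] 75.32900955780217 173.61428714415644
[[482.3, -218.5], [558.6, -227.3]] 76.8842882185856 173.38707328594265
at [ 530.  -194.4  159.9] [-1.7994e+02 -2.0000e-02  1.7204e+02] open 42.7 F [-0.1 -0.4 -0.8] t 30.4
  rot [-0.01 -0.01 -0.24] then dp [ 0.099 -0.781  2.522]
```

{"api": "apply_moves", "payload": {
  "deltas": [
    {"rot":[0,0,-0.24],"dp":[0.1,-0.3,0],"hand":0},
    {"rot":[0,0,0],"dp":[0,-0.45,0.1],"hand":0},
    {"rot":[0,0,0],"dp":[0,0,0.4],"hand":0},
    {"rot":[0,0,0],"dp":[0,0,0.4],"hand":0},
    {"rot":[0,0,0],"dp":[0,0,0.4],"hand":0},
    {"rot":[0,0,0],"dp":[0,0,0.4],"hand":0},
    {"rot":[0,0,0],"dp":[0,0,0.4],"hand":0},
    {"rot":[0,0,0],"dp":[0,0,0.3],"hand":0},
    {"rot":[0,0,0],"dp":[0,0,0.1],"hand":0},
    {"rot":[0,0,0],"dp":[0,0,0],"hand":0}
  ]
}}

```text
clock: 31.45
eef_pos: [521.5, -223.5, 59.1]
tool_rot: [-180.0, -0.1, 173.0]
force: [0.6, 0.6, 0.2]
opening: 42.6
finger_force: 0.0
```

{"api": "apply_moves", "payload": {
  "deltas": [
    {"rot":[0,0,0],"dp":[0,0,0],"hand":1},
    {"rot":[0,0,0],"dp":[0,0,0],"hand":1},
    {"rot":[0,0,0],"dp":[0,0,0],"hand":1},
    {"rot":[0,0,0],"dp":[0,0,0],"hand":1},
    {"rot":[0,0,0],"dp":[0,0,0],"hand":1},
    {"rot":[0,0,0],"dp":[0,0,-0.3],"hand":1},
    {"rot":[0,0,0],"dp":[0,0,-0.8],"hand":1},
    {"rot":[0,0,0],"dp":[0,0,-0.9],"hand":1},
    {"rot":[0,0,0],"dp":[0,0,-0.9],"hand":1},
    {"rot":[0,0,0],"dp":[0,0,-0.4],"hand":1}
  ]
}}

```text
clock: 32.45
eef_pos: [523.1, -224.0, 195.4]
tool_rot: [-179.9, 0.2, 173.0]
force: [1.0, 0.1, -1.6]
opening: 20.7
finger_force: 50.4
```

```bash
cat >> h.py <<'E'
def held(p):
    "offset of the held bar's disc from the TCP, tool axes"
    g=w_pix(p,[p["tcp"]+p["R"]@np.array([0,0,-22.5])])[0]
    for c,a,w in disc(p,p["tcp"][2]+22.5,g,40): print("held disc",c,a,(np.array([*w,0])-[*p["tcp"][:2],0])@p["R"])
E
python3 - <<'E'
from h import *
p=wrist(); held(p); plan(590,190,190,131)
E
```

```text
held disc [319.7 329.4] 1029 [ 0.868518    0.38727952 -0.00359625]
at [ 523.9 -224.4  197. ] [-179.85    0.34  172.98] open 20.7 F [1.1 0.1 0.3] t 32.5
  rot [-0.    0.09 10.5 ] then dp [6.735 8.043 0.175]
```

{"api": "apply_moves", "payload": {
  "deltas": [
    {"rot":[0,0.09,0],"dp":[-0.1,0.4,0],"hand":1},
    {"rot":[0,0,0],"dp":[-0.15,0.8,0],"hand":1},
    {"rot":[0,0,0],"dp":[-0.15,0.8,0],"hand":1},
    {"rot":[0,0,0],"dp":[-0.15,0.8,0],"hand":1},
    {"rot":[0,0,0],"dp":[-0.15,0.8,0],"hand":1},
    {"rot":[0,0,0],"dp":[-0.15,0.8,0],"hand":1},
    {"rot":[0,0,0],"dp":[-0.15,0.8,0],"hand":1},
    {"rot":[0,0,0],"dp":[-0.15,0.8,0],"hand":1},
    {"rot":[0,0,0],"dp":[-0.15,0.8,0],"hand":1},
    {"rot":[0,0,0],"dp":[-0.15,0.8,0],"hand":1}
  ]
}}

```text
clock: 33.5
eef_pos: [615.4, 73.2, 188.8]
tool_rot: [-179.9, -0.7, 173.0]
force: [0.3, 0.6, -1.9]
opening: 21.0
finger_force: 50.4
```

{"api": "apply_moves", "payload": {
  "deltas": [
    {"rot":[0,0,0],"dp":[-0.15,0.8,0],"hand":1},
    {"rot":[0,0,0],"dp":[-0.15,0.8,0],"hand":1},
    {"rot":[0,0,0],"dp":[-0.15,0.8,0.2],"hand":1},
    {"rot":[0,0,0],"dp":[-0.15,0.8,0.3],"hand":1},
    {"rot":[0,0,0],"dp":[-0.15,0.7,0.3],"hand":1},
    {"rot":[0,0,0],"dp":[0,0.3,0.3],"hand":1},
    {"rot":[0,0,0],"dp":[0,0,0],"hand":1},
    {"rot":[0,0,0],"dp":[0,0,0],"hand":1},
    {"rot":[0,0,0],"dp":[0,0,0],"hand":1},
    {"rot":[0,0,0],"dp":[0,0,0],"hand":1}
  ]
}}

```text
clock: 34.5
eef_pos: [667.0, 232.8, 147.7]
tool_rot: [-180.0, -0.3, 172.9]
force: [-0.4, 0.8, -1.5]
opening: 20.8
finger_force: 50.4
```

```bash
cat >> h.py <<'E'
def spindle(p,color):
    "16 mm square (grey inside the coloured ring) -> centre (z~66) and yaw mod 90, all numeric"
    hsv=cv2.cvtColor(p["image"],cv2.COLOR_RGB2HSV).astype(int); H,S=hsv[...,0],hsv[...,1]
    m={"red":((H<8)|(H>172))&(S>150),"yellow":(H>20)&(H<35)&(S>150),"blue":(H>98)&(H<125)&(S>120)}[color]
    n,l,st,c=cv2.connectedComponentsWithStats((~m).astype(np.uint8))
    for i in range(1,n):
        if 250<st[i,4]<3000:
            cs,_=cv2.findContours((l==i).astype(np.uint8),0,2); r=cv2.minAreaRect(cs[0])
            if min(r[1])<0.75*max(r[1]): continue
            b=w_world(p,cv2.boxPoints(r),66); e=np.diff(np.r_[b,b[:1]],axis=0)
            print(color,"px",np.round(r[0],1),np.round(r[1],1),round(r[2],1),"world",w_world(p,[r[0]],66)[0].round(2),"sides",np.hypot(*e.T).round(1),"yaw%90",(np.degrees(np.arctan2(e[:,1],e[:,0]))%90).round(1))
E
python3 - <<'E'
from h import *
p=wrist(); np.save("p10.npy",p,allow_pickle=True); 
s=telemetry.state();print(p["tcp"],s["tool_rot"])
spindle(p,"blue"); print(w_pix(p,[[605,241,66]]))
spindle(np.load("p8.npy",allow_pickle=True).item(),"red")
E
```

```text
[667.00961222 232.8177082  147.71103688] [-179.9770299    -0.33566122  172.88881302]
blue px [318.6 152.2] [26.6 26.6] 18.4 world [605.78 240.21] sides [16.  15.9 16.1 16. ] yaw%90 [64.4 64.3 64.8 64.2]
blue px [320.  329.5] [35. 38.] 90.0 world [721.93 226.54] sides [25.3 27.3 26.4 27.3] yaw%90 [82.8 84.1 82.8 81.7]
[[319.7469445  150.75509543]]
red px [321. 137.] [26. 26.] 90.0 world [600.98 361.1 ] sides [15.6 15.8 15.7 15.8] yaw%90 [41.  41.1 41.  40.9]
red px [320. 330.] [34. 38.] 90.0 world [684.21 264.42] sides [25.5 26.8 26.6 26.8] yaw%90 [41.1 42.2 41.1 39.8]
```

```bash
python3 - <<'E'
from h import *
p=wrist(); spindle(p,"blue"); held(p); plan(606.5,239.8,120,154.4)
E
```

```text
blue px [318.3 152.1] [26.6 26.6] 18.4 world [605.77 240.16] sides [16.  15.9 16.1 16. ] yaw%90 [64.4 64.3 64.8 64.2]
blue px [320.  329.5] [35. 38.] 90.0 world [722.02 226.66] sides [25.3 27.3 26.4 27.3] yaw%90 [82.8 84.1 82.8 81.7]
held disc [319.7 329.3] 1030 [0.72430388 0.38510248 0.00408892]
at [667.1 233.1 147.7] [-179.98   -0.33  172.9 ] open 20.7 F [ 1.2 -0.7 -2.2] t 34.6
  rot [-0.02 -0.08  4.63] then dp [ 1.438 -0.504  0.692]
```

{"api": "apply_moves", "payload": {
  "deltas": [
    {"rot":[-0.02,-0.08,0.63],"dp":[0,0,0],"hand":1},
    {"rot":[0,0,1],"dp":[0,0,0],"hand":1},
    {"rot":[0,0,1],"dp":[0,0,0],"hand":1},
    {"rot":[0,0,1],"dp":[0,0,0],"hand":1},
    {"rot":[0,0,1],"dp":[0,0,0],"hand":1},
    {"rot":[0,0,0],"dp":[0.3,-0.1,0.1],"hand":1},
    {"rot":[0,0,0],"dp":[0.4,-0.15,0.2],"hand":1},
    {"rot":[0,0,0],"dp":[0.4,-0.15,0.2],"hand":1},
    {"rot":[0,0,0],"dp":[0.34,-0.1,0.19],"hand":1},
    {"rot":[0,0,0],"dp":[0,0,0],"hand":1}
  ]
}}

```text
clock: 35.6
eef_pos: [603.4, 240.1, 118.6]
tool_rot: [-179.9, -0.2, 154.5]
force: [1.2, 0.1, -2.6]
opening: 21.1
finger_force: 50.3
```

{"api": "apply_moves", "payload": {
  "deltas": [
    {"rot":[0,0,0],"dp":[0,0,0],"hand":1},
    {"rot":[0,0,0],"dp":[0,0,0],"hand":1},
    {"rot":[0,0,0],"dp":[0,0,0.06],"hand":1},
    {"rot":[0,0,0],"dp":[0,0,0.06],"hand":1},
    {"rot":[0,0,0],"dp":[0,0,0.06],"hand":1},
    {"rot":[0,0,0],"dp":[0,0,0.06],"hand":1},
    {"rot":[0,0,0],"dp":[0,0,0.06],"hand":1},
    {"rot":[0,0,0],"dp":[0,0,0.06],"hand":1},
    {"rot":[0,0,0],"dp":[0,0,0.06],"hand":1},
    {"rot":[0,0,0],"dp":[0,0,0],"hand":1}
  ]
}}

```text
clock: 36.6
eef_pos: [605.8, 240.8, 101.8]
tool_rot: [-180.0, -0.1, 154.5]
force: [0.0, -0.4, -1.7]
opening: 21.3
finger_force: 50.4
```

{"api": "apply_moves", "payload": {
  "deltas": [
    {"rot":[0,0,0],"dp":[-0.02,-0.01,0],"hand":1},
    {"rot":[0,0,0],"dp":[0,0,0.06],"hand":1},
    {"rot":[0,0,0],"dp":[0,0,0.06],"hand":1},
    {"rot":[0,0,0],"dp":[0,0,0.06],"hand":1},
    {"rot":[0,0,0],"dp":[0,0,0.06],"hand":1},
    {"rot":[0,0,0],"dp":[0,0,0.06],"hand":1},
    {"rot":[0,0,0],"dp":[0,0,0.05],"hand":1},
    {"rot":[0,0,0],"dp":[0,0,0.03],"hand":1},
    {"rot":[0,0,0],"dp":[0,0,0],"hand":1},
    {"rot":[0,0,0],"dp":[0,0,0],"hand":1}
  ]
}}

```text
clock: 37.6
eef_pos: [606.5, 240.1, 88.5]
tool_rot: [180.0, -0.1, 154.5]
force: [-2.9, -1.9, 5.7]
opening: 20.8
finger_force: 51.2
```

{"api": "apply_moves", "payload": {
  "deltas": [
    {"rot":[0,0,0],"dp":[0,0,0.03],"hand":1},
    {"rot":[0,0,0],"dp":[0,0,0.03],"hand":1},
    {"rot":[0,0,0],"dp":[0,0,0],"hand":1},
    {"rot":[0,0,0],"dp":[0,0,0],"hand":1},
    {"rot":[0,0,0],"dp":[0,0,0],"hand":1},
    {"rot":[0,0,0],"dp":[0,0,0],"hand":1},
    {"rot":[0,0,0],"dp":[0,0,0],"hand":1},
    {"rot":[0,0,0],"dp":[0,0,0],"hand":1},
    {"rot":[0,0,0],"dp":[0,0,0],"hand":1},
    {"rot":[0,0,0],"dp":[0,0,0],"hand":1}
  ]
}}

```text
clock: 38.6
eef_pos: [606.5, 240.1, 88.4]
tool_rot: [179.9, -0.0, 154.5]
force: [-6.2, -2.6, 17.0]
opening: 20.7
finger_force: 52.7
```

{"api": "apply_moves", "payload": {
  "deltas": [
    {"rot":[0,0,0],"dp":[0,0,-0.06],"hand":1},
    {"rot":[0,0,0],"dp":[0,0,0],"hand":0},
    {"rot":[0,0,0],"dp":[0,0,0],"hand":0},
    {"rot":[0,0,0],"dp":[0,0,0],"hand":0},
    {"rot":[0,0,0],"dp":[0,0,-0.3],"hand":0},
    {"rot":[0,0,0],"dp":[0,0,-0.7],"hand":0},
    {"rot":[0,0,-1],"dp":[0,0,-0.9],"hand":0},
    {"rot":[0,0,-1],"dp":[0,0,-0.9],"hand":0},
    {"rot":[0,0,-1],"dp":[0,0,0],"hand":0},
    {"rot":[0,0,-1],"dp":[0,0,0],"hand":0}
  ]
}}

```text
clock: 39.6
eef_pos: [608.1, 240.7, 202.0]
tool_rot: [179.8, 0.1, 170.6]
force: [-0.9, 0.4, -1.2]
opening: 42.7
finger_force: 0.0
```

```bash
python3 - <<'E'
from h import *
s=telemetry.state(); p=wrist(); save(p,"w11")
plan(533,-312,200,172)
spindle(p,"yellow")
for n in ("mallet",):
    for m in masks_of(n,p)[:2]: r=rect(m["pixels"]); print(n,m["confidence"],m["box"],w_world(p,[r[0]],50))
E
```

```text
at [607.5 240.4 201. ] [1.7990e+02 5.0000e-02 1.7072e+02] open 42.6 F [ 0.   0.2 -0.7] t 39.6
  rot [ 0.03  0.01 -0.32] then dp [ -0.079 -13.935   0.024]
yellow px [141.  226.7] [23.1 24. ] 18.4 world [579.98  95.72] sides [21.9 21.2 21.4 21.8] yaw%90 [53.2 62.6 54.5 63.5]
mallet 0.38 [0.4, 116.7, 52.7, 181.6] [[535.83320255 -46.90559389]]
```

View pics/w11.png

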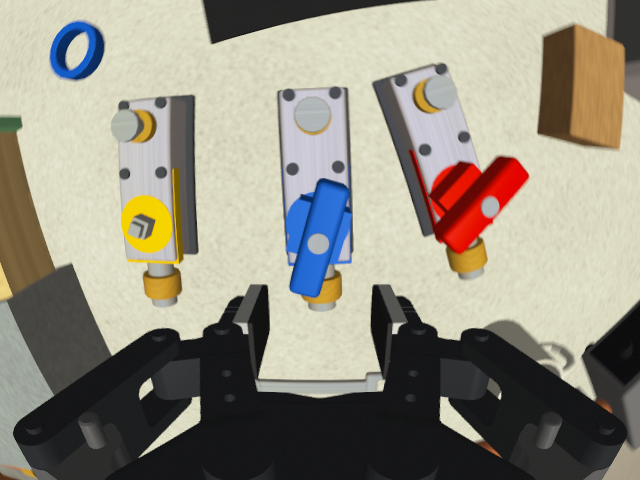

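Red and blue handles sit on their spindles, discs at (490,207) and (318,243). The yellow spindle is free at (143,226). Now going for the yellow handle.

{"api": "apply_moves", "payload": {
  "deltas": [
    {"rot":[0,0,-0.3],"dp":[0,-0.5,0],"hand":0},
    {"rot":[0,0,0],"dp":[0,-0.85,0],"hand":0},
    {"rot":[0,0,0],"dp":[0,-0.85,0],"hand":0},
    {"rot":[0,0,0],"dp":[0,-0.85,0],"hand":0},
    {"rot":[0,0,0],"dp":[0,-0.85,0],"hand":0},
    {"rot":[0,0,0],"dp":[0,-0.85,0],"hand":0},
    {"rot":[0,0,0],"dp":[0,-0.85,0],"hand":0},
    {"rot":[0,0,0],"dp":[0,-0.85,0],"hand":0},
    {"rot":[0,0,0],"dp":[0,-0.85,0],"hand":0},
    {"rot":[0,0,0],"dp":[0,-0.85,0],"hand":0}
  ]
}}

```text
clock: 40.7
eef_pos: [558.6, -83.7, 199.1]
tool_rot: [180.0, -0.1, 171.6]
force: [0.9, 0.7, -0.6]
opening: 42.8
finger_force: 0.0
```

{"api": "apply_moves", "payload": {
  "deltas": [
    {"rot":[0,0,0],"dp":[0,-0.85,0],"hand":0},
    {"rot":[0,0,0],"dp":[0,-0.85,0],"hand":0},
    {"rot":[0,0,0],"dp":[0,-0.85,0],"hand":0},
    {"rot":[0,0,0],"dp":[0,-0.85,0],"hand":0},
    {"rot":[0,0,0],"dp":[0,-0.85,0],"hand":0},
    {"rot":[0,0,0],"dp":[0,-0.85,0.2],"hand":0},
    {"rot":[0,0,0],"dp":[0,-0.7,0.4],"hand":0},
    {"rot":[0,0,0],"dp":[0,-0.2,0.4],"hand":0},
    {"rot":[0,0,0],"dp":[0,0,0],"hand":0},
    {"rot":[0,0,0],"dp":[0,0,0],"hand":0}
  ]
}}

```text
clock: 41.7
eef_pos: [523.8, -319.4, 158.8]
tool_rot: [179.9, -0.2, 171.6]
force: [0.2, -0.2, 0.3]
opening: 42.5
finger_force: 0.0
```

```bash
python3 - <<'E'
from h import *
p=wrist(); np.save("p12.npy",p,allow_pickle=True)
d=bar(p,"handle_yellow",82)
m=masks_of("handle_yellow",p)[0]["pixels"]; hsv=cv2.cvtColor(p["image"],cv2.COLOR_RGB2HSV)
V=hsv[...,2]; print(np.percentile(V[m],[5,25,50,75,95]))
q=m&(V>np.percentile(V[m],50)-15)
for v in range(0,480,8):
    c=np.where(q[v])[0]
    if len(c)>5: print(v,c.min(),c.max(),end="; ")
plan(530.9,-313.9,59,172)
E
```

```text
handle_yellow 0.85 [329. 256.] (125.0, 56.0) 90.0 disc [(array([329.7, 263.2]), 367, array([ 531.1, -313.7]))] axis 90.0
[131. 208. 238. 238. 238.]
208 317 344; 216 317 344; 224 301 357; 232 301 357; 240 301 357; 248 301 356; 256 301 356; 264 301 356; 272 301 356; 280 317 342; 288 317 342; 296 317 342; 304 317 342; 312 317 342; at [ 524.9 -319.2  160. ] [-180.    -0.   171.7] open 42.6 F [-0.3 -0.3 -0.7] t 41.9
  rot [-0.   -0.   -0.07] then dp [-0.129  0.153  2.525]h.py:65: RuntimeWarning: Mean of empty slice.
  w=w_world(p,top,z); w=w-w.mean(0); ev,U=np.linalg.eigh(w.T@w); a=np.degrees(np.arctan2(U[1,1],U[0,1]))%180
  ret = um.true_divide(
```

{"api": "apply_moves", "payload": {
  "deltas": [
    {"rot":[0,0,0],"dp":[-0.13,0.15,0.1],"hand":0},
    {"rot":[0,0,0],"dp":[0,0,0.4],"hand":0},
    {"rot":[0,0,0],"dp":[0,0,0.4],"hand":0},
    {"rot":[0,0,0],"dp":[0,0,0.4],"hand":0},
    {"rot":[0,0,0],"dp":[0,0,0.4],"hand":0},
    {"rot":[0,0,0],"dp":[0,0,0.4],"hand":0},
    {"rot":[0,0,0],"dp":[0,0,0.3],"hand":0},
    {"rot":[0,0,0],"dp":[0,0,0.1],"hand":0},
    {"rot":[0,0,0],"dp":[0,0,0],"hand":0},
    {"rot":[0,0,0],"dp":[0,0,0],"hand":1}
  ]
}}

```text
clock: 42.85
eef_pos: [530.7, -314.7, 59.6]
tool_rot: [-180.0, -0.0, 171.7]
force: [0.1, -0.5, -0.1]
opening: 29.4
finger_force: 0.0
```

{"api": "apply_moves", "payload": {
  "deltas": [
    {"rot":[0,0,0],"dp":[0,0,0],"hand":1},
    {"rot":[0,0,0],"dp":[0,0,0],"hand":1},
    {"rot":[0,0,0],"dp":[0,0,0],"hand":1},
    {"rot":[0,0,0],"dp":[0,0,0],"hand":1},
    {"rot":[0,0,0],"dp":[0,0,-0.3],"hand":1},
    {"rot":[0,0,0],"dp":[0,0,-0.8],"hand":1},
    {"rot":[0,0,0],"dp":[0,0,-0.9],"hand":1},
    {"rot":[0,0,0],"dp":[0,0,-0.9],"hand":1},
    {"rot":[0,0,0],"dp":[0,0,-0.5],"hand":1},
    {"rot":[0,0,0],"dp":[0,0,0],"hand":1}
  ]
}}

```text
clock: 43.85
eef_pos: [531.9, -315.9, 198.6]
tool_rot: [-179.9, 0.2, 171.7]
force: [0.8, -0.2, -2.1]
opening: 21.1
finger_force: 50.0
```

```bash
python3 - <<'E'
from h import *
p=wrist(); held(p); plan(645,88,190,171.7)
E
```

```text
held disc [319.5 331.1] 1015 [ 0.20702085  0.32973931 -0.00166575]
at [ 530.7 -315.2  196.1] [-1.7995e+02  4.0000e-02  1.7165e+02] open 21.1 F [-0.2 -0.8 -2.8] t 43.9
  rot [-0.01  0.01 -0.01] then dp [-1.372 10.386  0.153]
```

{"api": "apply_moves", "payload": {
  "deltas": [
    {"rot":[0,0,0],"dp":[-0.1,0.4,0],"hand":1},
    {"rot":[0,0,0],"dp":[-0.1,0.8,0],"hand":1},
    {"rot":[0,0,0],"dp":[-0.1,0.8,0],"hand":1},
    {"rot":[0,0,0],"dp":[-0.1,0.8,0],"hand":1},
    {"rot":[0,0,0],"dp":[-0.1,0.8,0],"hand":1},
    {"rot":[0,0,0],"dp":[-0.1,0.8,0],"hand":1},
    {"rot":[0,0,0],"dp":[-0.1,0.8,0],"hand":1},
    {"rot":[0,0,0],"dp":[-0.1,0.8,0],"hand":1},
    {"rot":[0,0,0],"dp":[-0.1,0.8,0],"hand":1},
    {"rot":[0,0,0],"dp":[-0.1,0.8,0],"hand":1}
  ]
}}

```text
clock: 44.9
eef_pos: [612.4, -17.4, 192.3]
tool_rot: [180.0, -0.4, 171.7]
force: [0.4, -0.5, -2.6]
opening: 21.4
finger_force: 49.9
```

{"api": "apply_moves", "payload": {
  "deltas": [
    {"rot":[0,0,0],"dp":[-0.1,0.8,0],"hand":1},
    {"rot":[0,0,0],"dp":[-0.1,0.8,0],"hand":1},
    {"rot":[0,0,0],"dp":[-0.1,0.8,0],"hand":1},
    {"rot":[0,0,0],"dp":[-0.05,0.4,0.2],"hand":1},
    {"rot":[0,0,0],"dp":[0,0,0.4],"hand":1},
    {"rot":[0,0,0],"dp":[0,0,0.4],"hand":1},
    {"rot":[0,0,0],"dp":[0,0,0.2],"hand":1},
    {"rot":[0,0,0],"dp":[0,0,0],"hand":1},
    {"rot":[0,0,0],"dp":[0,0,0],"hand":1},
    {"rot":[0,0,0],"dp":[0,0,0],"hand":1}
  ]
}}

```text
clock: 45.9
eef_pos: [644.4, 88.9, 147.7]
tool_rot: [180.0, -0.0, 171.6]
force: [0.0, 0.1, -2.3]
opening: 21.4
finger_force: 50.0
```

```bash
python3 - <<'E'
from h import *
p=wrist(); s=telemetry.state(); print(p["tcp"],s["tool_rot"]); spindle(p,"yellow"); held(p)
E
```

```text
[644.4457119  88.9444978 147.6932853] [1.79950475e+02 6.05225883e-03 1.71634435e+02]
yellow px [308.5 147.3] [26.4 26.3] 24.8 world [580.03  92.16] sides [15.8 15.8 15.8 15.9] yaw%90 [56.7 56.4 57.1 56.3]
yellow px [320. 331.] [34. 38.] 90.0 world [701.   81.3] sides [25.4 26.7 26.5 26.7] yaw%90 [81.6 82.8 81.5 80.4]
held disc [319.5 331.1] 1015 [8.24027109e-02 2.46131479e-01 2.00690842e-04]
```

{"api": "apply_moves", "payload": {
  "deltas": [
    {"rot":[0,0,1],"dp":[0,0,0],"hand":1},
    {"rot":[0,0,1],"dp":[0,0,0],"hand":1},
    {"rot":[0,0,1],"dp":[0,0,0],"hand":1},
    {"rot":[0,0,1],"dp":[0,0,0],"hand":1},
    {"rot":[0,0,1],"dp":[0,0,0],"hand":1},
    {"rot":[0,0,1],"dp":[0,0,0],"hand":1},
    {"rot":[0,0,0.27],"dp":[0,0,0],"hand":1},
    {"rot":[0,0,0],"dp":[0.3,-0.18,0.1],"hand":1},
    {"rot":[0,0,0],"dp":[0.4,-0.24,0.2],"hand":1},
    {"rot":[0,0,0],"dp":[0.4,-0.24,0.2],"hand":1}
  ]
}}

```text
clock: 46.95
eef_pos: [592.8, 91.3, 127.5]
tool_rot: [179.9, -0.0, 146.6]
force: [0.4, 0.7, -1.7]
opening: 20.7
finger_force: 50.0
```

{"api": "apply_moves", "payload": {
  "deltas": [
    {"rot":[0,0,0],"dp":[0.29,-0.16,0.15],"hand":1},
    {"rot":[0,0,0],"dp":[0,0,0],"hand":1},
    {"rot":[0,0,0],"dp":[0,0,0],"hand":1},
    {"rot":[0,0,0],"dp":[0,0,0],"hand":1},
    {"rot":[0,0,0],"dp":[0,0,0.06],"hand":1},
    {"rot":[0,0,0],"dp":[0,0,0.06],"hand":1},
    {"rot":[0,0,0],"dp":[0,0,0.06],"hand":1},
    {"rot":[0,0,0],"dp":[0,0,0.06],"hand":1},
    {"rot":[0,0,0],"dp":[0,0,0.06],"hand":1},
    {"rot":[0,0,0],"dp":[0,0,0],"hand":1}
  ]
}}

```text
clock: 47.95
eef_pos: [579.1, 92.4, 108.5]
tool_rot: [-179.9, -0.1, 146.6]
force: [1.6, 0.2, -2.1]
opening: 20.6
finger_force: 50.0
```

{"api": "apply_moves", "payload": {
  "deltas": [
    {"rot":[0,0,0],"dp":[-0.02,0.01,0],"hand":1},
    {"rot":[0,0,0],"dp":[0,0,0.07],"hand":1},
    {"rot":[0,0,0],"dp":[0,0,0.07],"hand":1},
    {"rot":[0,0,0],"dp":[0,0,0.07],"hand":1},
    {"rot":[0,0,0],"dp":[0,0,0.07],"hand":1},
    {"rot":[0,0,0],"dp":[0,0,0.07],"hand":1},
    {"rot":[0,0,0],"dp":[0,0,0.07],"hand":1},
    {"rot":[0,0,0],"dp":[0,0,0.07],"hand":1},
    {"rot":[0,0,0],"dp":[0,0,0.06],"hand":1},
    {"rot":[0,0,0],"dp":[0,0,0],"hand":1}
  ]
}}

```text
clock: 48.95
eef_pos: [580.3, 92.4, 87.8]
tool_rot: [180.0, -0.1, 146.6]
force: [-1.5, -0.1, 4.3]
opening: 21.2
finger_force: 50.7
```

{"api": "apply_moves", "payload": {
  "deltas": [
    {"rot":[0,0,0],"dp":[0,0,0.03],"hand":1},
    {"rot":[0,0,0],"dp":[0,0,0],"hand":1},
    {"rot":[0,0,0],"dp":[0,0,0],"hand":1},
    {"rot":[0,0,0],"dp":[0,0,0],"hand":1},
    {"rot":[0,0,0],"dp":[0,0,0],"hand":1},
    {"rot":[0,0,0],"dp":[0,0,0],"hand":1},
    {"rot":[0,0,0],"dp":[0,0,0],"hand":1},
    {"rot":[0,0,0],"dp":[0,0,0],"hand":1},
    {"rot":[0,0,0],"dp":[0,0,0],"hand":1},
    {"rot":[0,0,0],"dp":[0,0,0],"hand":1}
  ]
}}

```text
clock: 49.95
eef_pos: [580.3, 92.4, 87.8]
tool_rot: [180.0, -0.0, 146.6]
force: [-4.1, -0.5, 11.4]
opening: 21.0
finger_force: 51.6
```

```bash
python3 - <<'E'
from h import *
p=wrist()
q=dict(p); q["tcp"]=np.array([596.3,263.3,194.9]); q["R"]=rpy([-179.81,-1.75,96.83]).as_matrix()
print("head top",w_world(q,[(50,166)],50),"handle end",w_world(q,[(55,312)],38),"mat corners",w_world(q,[(71,86),(150,77),(150,293),(76,284)],4).round())
t=capture("top")
for n,z in (("mallet",45),("mat",4)):
    for m in masks_of(n,t)[:2]: r=rect(m["pixels"]); print(n,round(m["confidence"],2),r,to_world(t,cv2.boxPoints(r),z).round().tolist())
hsv=cv2.cvtColor(t["image"],cv2.COLOR_RGB2HSV); o=(hsv[...,0]>5)&(hsv[...,0]<16)&(hsv[...,1]>190)&(hsv[...,2]>150)
n,l,st,c=cv2.connectedComponentsWithStats(o.astype(np.uint8))
for i in range(1,n):
    if st[i,4]>100: print("orange",st[i],c[i],to_world(t,[c[i]],40))
E
```

```text
head top [[335.99692042 299.24594813]] handle end [[320.70464463 141.79387775]] mat corners [[318. 382.]
 [417. 388.]
 [429. 171.]
 [330. 164.]]
mallet 0.95 ((225.9174041748047, 323.83807373046875), (57.2790412902832, 22.77793312072754), 17.969139099121094) [[314.0, 333.0], [371.0, 317.0], [326.0, 171.0], [270.0, 188.0]]
mat 0.77 ((217.27464294433594, 305.28826904296875), (37.7628173828125, 73.68277740478516), 88.21009063720703) [[418.0, 388.0], [426.0, 187.0], [324.0, 181.0], [317.0, 379.0]]
```

{"api": "apply_moves", "payload": {
  "deltas": [
    {"rot":[0,0,0],"dp":[0,0,-0.04],"hand":1},
    {"rot":[0,0,0],"dp":[0,0,0],"hand":-0.1},
    {"rot":[0,0,0],"dp":[0,0,0],"hand":-0.1},
    {"rot":[0,0,0],"dp":[0,0,0],"hand":-0.1},
    {"rot":[0,0,0],"dp":[0,0,-0.3],"hand":-0.1},
    {"rot":[0,0,0],"dp":[0,0,-0.7],"hand":-0.1},
    {"rot":[0,0,0],"dp":[0,0,-0.8],"hand":-0.1},
    {"rot":[0,0,-1],"dp":[0,0,-0.8],"hand":-0.1},
    {"rot":[0,0,-1],"dp":[0,0,0],"hand":-0.1},
    {"rot":[0,0,-1],"dp":[0,0,0],"hand":-0.1}
  ]
}}

```text
clock: 51.15
eef_pos: [581.7, 92.5, 194.1]
tool_rot: [179.9, 0.1, 158.7]
force: [0.3, 0.1, -0.2]
opening: 46.9
finger_force: 0.0
```

{"api": "apply_moves", "payload": {
  "deltas": [
    {"rot":[0,0,-1],"dp":[0,0,0],"hand":-0.1},
    {"rot":[0,0,-1],"dp":[0,0,0],"hand":-0.1},
    {"rot":[0,0,-1],"dp":[0,0,0],"hand":-0.1},
    {"rot":[0,0,-1],"dp":[0,0,0],"hand":-0.1},
    {"rot":[0,0,-1],"dp":[0,0,0],"hand":-0.1},
    {"rot":[0,0,-1],"dp":[0,0,0],"hand":-0.1},
    {"rot":[0,0,-1],"dp":[0,0,0],"hand":-0.1},
    {"rot":[0,0,-1],"dp":[0,0,0],"hand":-0.1},
    {"rot":[0,0,-1],"dp":[0,0,0],"hand":-0.1},
    {"rot":[0,0,-1],"dp":[0,0,0],"hand":-0.1}
  ]
}}

```text
clock: 52.15
eef_pos: [580.6, 92.2, 192.3]
tool_rot: [179.9, -0.0, -161.3]
force: [-0.2, 0.4, 0.9]
opening: 47.0
finger_force: 0.0
```

{"api": "apply_moves", "payload": {
  "deltas": [
    {"rot":[0,0,-1],"dp":[0,0,0],"hand":-0.1},
    {"rot":[0,0,-1],"dp":[0,0,0],"hand":-0.1},
    {"rot":[0,0,-1],"dp":[0,0,0],"hand":-0.1},
    {"rot":[0,0,-1],"dp":[0,0,0],"hand":-0.1},
    {"rot":[0,0,-1],"dp":[0,0,0],"hand":-0.1},
    {"rot":[0,0,-1],"dp":[0,0,0],"hand":-0.1},
    {"rot":[0,0,-1],"dp":[0,0,0],"hand":-0.1},
    {"rot":[0,0,-1],"dp":[0,0,0],"hand":-0.1},
    {"rot":[0,0,-1],"dp":[0,0,0],"hand":-0.1},
    {"rot":[0,0,-1],"dp":[0,0,0],"hand":-0.1}
  ]
}}

```text
clock: 53.15
eef_pos: [580.6, 92.3, 192.3]
tool_rot: [179.9, 0.0, -121.3]
force: [-0.4, 0.5, 0.2]
opening: 46.8
finger_force: 0.0
```

{"api": "apply_moves", "payload": {
  "deltas": [
    {"rot":[0,0,-1],"dp":[0,0,0],"hand":-0.1},
    {"rot":[0,0,-1],"dp":[0,0,0],"hand":-0.1},
    {"rot":[0,0,-1],"dp":[0,0,0],"hand":-0.1},
    {"rot":[0,0,-1],"dp":[0,0,0],"hand":-0.1},
    {"rot":[0,0,-0.85],"dp":[0,0,0],"hand":-0.1},
    {"rot":[0,0,0],"dp":[-0.3,0.8,0],"hand":-0.1},
    {"rot":[0,0,0],"dp":[-0.3,0.8,0],"hand":-0.1},
    {"rot":[0,0,0],"dp":[-0.3,0.8,0],"hand":-0.1},
    {"rot":[0,0,0],"dp":[-0.3,0.8,0],"hand":-0.1},
    {"rot":[0,0,0],"dp":[-0.3,0.8,0],"hand":-0.1}
  ]
}}

```text
clock: 54.15
eef_pos: [435.5, 184.9, 192.6]
tool_rot: [180.0, 0.1, -102.0]
force: [0.3, 0.9, 0.1]
opening: 47.0
finger_force: 0.0
```

{"api": "apply_moves", "payload": {
  "deltas": [
    {"rot":[0,0,0],"dp":[-0.3,0.8,0],"hand":-0.1},
    {"rot":[0,0,0],"dp":[-0.3,0.8,0],"hand":-0.1},
    {"rot":[0,0,0],"dp":[-0.3,0.8,0],"hand":-0.1},
    {"rot":[0,0,0],"dp":[-0.3,0.4,0],"hand":-0.1},
    {"rot":[0,0,0],"dp":[0,0,0],"hand":-0.1},
    {"rot":[0,0,0],"dp":[0,0,0],"hand":-0.1},
    {"rot":[0,0,0],"dp":[0,0,0],"hand":-0.1},
    {"rot":[0,0,0],"dp":[0,0,0],"hand":-0.1},
    {"rot":[0,0,0],"dp":[0,0,0],"hand":-0.1},
    {"rot":[0,0,0],"dp":[0,0,0],"hand":-0.1}
  ]
}}

```text
clock: 55.15
eef_pos: [337.3, 254.2, 191.8]
tool_rot: [179.9, 0.0, -102.1]
force: [-0.7, 0.2, 0.2]
opening: 46.6
finger_force: 0.0
```

```bash
python3 - <<'E'
from h import *
p=wrist(); np.save("p13.npy",p,allow_pickle=True); save(p,"w13")
s=telemetry.state();print(p["tcp"],s["tool_rot"],s["joints"].round(1))
for n in ("mallet","mat"):
    for m in masks_of(n,p)[:1]: r=rect(m["pixels"]); print(n,m["confidence"],r)
E
```

```text
[337.25520868 254.16843486 191.81487845] [ 1.79904025e+02  3.23308439e-03 -1.02070980e+02] [ 37.    6.2 -25.1  58.7   0.1 -41. ]
mallet 0.77 ((334.0, 196.0), (230.0, 72.0), 90.0)
mat 0.72 ((283.3548278808594, 239.14700317382812), (226.9057159423828, 109.46717834472656), 74.72123718261719)
```

View pics/w13.png

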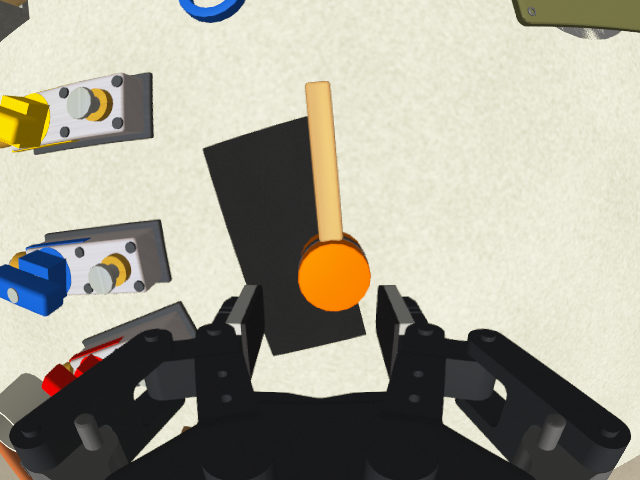

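The mallet's head top is at (334,275), handle running up to (317,82); its head straddles the mat's edge.

```bash
python3 - <<'E'
from h import *
p=np.load("p13.npy",allow_pickle=True).item()
h=w_world(p,[(334.5,275)],50)[0]; e=w_world(p,[(317.5,83)],40)[0]; e2=w_world(p,[(329.5,225)],40)[0]
print("head",h,"end",e,np.hypot(*(h-e)),"yaw",np.degrees(np.arctan2(*(h-e)[::-1])),np.degrees(np.arctan2(*(e2-e)[::-1])))
mc=w_world(p,[(204,148),(307,117),(366,334),(274,355)],4); print("mat",mc.round(1).tolist(),mc[:].mean(0),np.degrees(np.arctan2(*(mc[3]-mc[0])[::-1])))
y=np.degrees(np.arctan2(*(h-e)[::-1])); u=(h-e)/np.hypot(*(h-e)); g=h-54*u; print("grip",g)
plan(g[0],g[1],8,y+180)
E
```

```text
head [332.79607841 295.54432424] end [314.10377737 142.82557995] 153.85843159917115 yaw 83.02188241431804 82.74339950885873
mat [[425.4, 169.6], [328.4, 165.0], [315.7, 382.3], [413.5, 387.3]] [370.73358161 276.03231895] 93.13172566871312
grip [326.2356043  241.94432256]
at [337.  254.3 191.8] [ 1.7991e+02  1.0000e-02 -1.0205e+02] open 46.9 F [-0.5  0.8 -0.3] t 55.3
  rot [ 0.02  0.   -1.27] then dp [0.34  0.23  4.596]
```

{"api": "apply_moves", "payload": {
  "deltas": [
    {"rot":[0,0,-1],"dp":[0,0,0],"hand":-0.1},
    {"rot":[0,0,-0.27],"dp":[0,0,0],"hand":-0.1},
    {"rot":[0,0,0],"dp":[0.34,0.23,0.3],"hand":-0.1},
    {"rot":[0,0,0],"dp":[0,0,0.5],"hand":-0.1},
    {"rot":[0,0,0],"dp":[0,0,0.5],"hand":-0.1},
    {"rot":[0,0,0],"dp":[0,0,0.5],"hand":-0.1},
    {"rot":[0,0,0],"dp":[0,0,0.5],"hand":-0.1},
    {"rot":[0,0,0],"dp":[0,0,0.5],"hand":-0.1},
    {"rot":[0,0,0],"dp":[0,0,0.5],"hand":-0.1},
    {"rot":[0,0,0],"dp":[0,0,0],"hand":-0.1}
  ],
  "squeeze": 80
}}

```text
clock: 56.3
eef_pos: [324.1, 240.9, 58.0]
tool_rot: [179.7, -0.2, -97.0]
force: [-0.5, -1.6, -0.5]
opening: 46.7
finger_force: 0.0
```

{"api": "apply_moves", "payload": {
  "deltas": [
    {"rot":[0,0,0],"dp":[0,0,0.4],"hand":-0.1},
    {"rot":[0,0,0],"dp":[0,0,0.4],"hand":-0.1},
    {"rot":[0,0,0],"dp":[0,0,0.3],"hand":-0.1},
    {"rot":[0,0,0],"dp":[0,0,0.1],"hand":-0.1},
    {"rot":[0,0,0],"dp":[0,0,0],"hand":-0.1},
    {"rot":[0,0,0],"dp":[0,0,0],"hand":1},
    {"rot":[0,0,0],"dp":[0,0,0],"hand":1},
    {"rot":[0,0,0],"dp":[0,0,0],"hand":1},
    {"rot":[0,0,0],"dp":[0,0,0],"hand":1},
    {"rot":[0,0,0],"dp":[0,0,0],"hand":1}
  ]
}}

```text
clock: 57.3
eef_pos: [326.7, 242.7, 12.8]
tool_rot: [-180.0, 0.1, -96.9]
force: [-0.9, -1.4, 5.7]
opening: 19.0
finger_force: 78.7
```

```bash
python3 - <<'E'
from h import *
p=wrist(); save(p,"w14"); plan(420,260,150,187)
E
```

```text
at [326.8 242.7  12.8] [-1.7998e+02  1.0000e-01 -9.6950e+01] open 19.0 F [-0.  -1.3  6.3] t 57.4
  rot [1.000e-02 2.000e-02 1.901e+01] then dp [-2.366  0.144 -3.43 ]
```

View pics/w14.png

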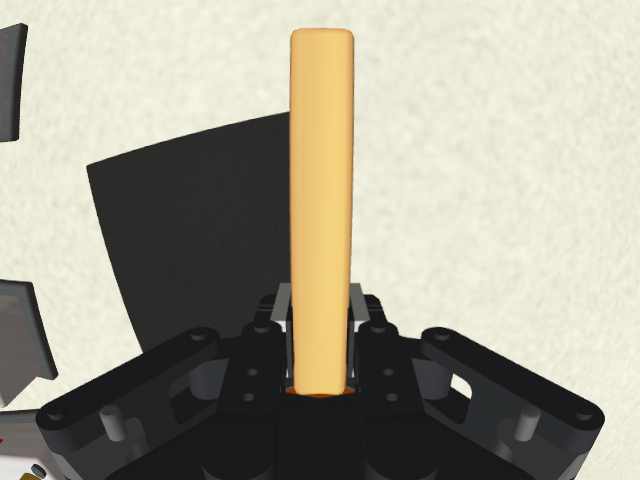

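The handle is held squarely along the tool axis. Next I lift it, turn the mallet to point along +x and bring it over the red pin.

{"api": "apply_moves", "payload": {
  "deltas": [
    {"rot":[0,0,0],"dp":[0,0,0],"hand":1},
    {"rot":[0,0,0],"dp":[0,0,-0.3],"hand":1},
    {"rot":[0,0,0],"dp":[0,0,-0.6],"hand":1},
    {"rot":[0,0,0],"dp":[0,0,-0.9],"hand":1},
    {"rot":[0,0,0],"dp":[0,0,-0.9],"hand":1},
    {"rot":[0,0,0],"dp":[0,0,-0.4],"hand":1},
    {"rot":[0,0,1],"dp":[0,0,0],"hand":1},
    {"rot":[0,0,1],"dp":[0,0,0],"hand":1},
    {"rot":[0,0,1],"dp":[0,0,0],"hand":1},
    {"rot":[0,0,1],"dp":[0,0,0],"hand":1}
  ],
  "squeeze": 115
}}

```text
clock: 58.35
eef_pos: [325.1, 241.5, 135.5]
tool_rot: [179.9, -0.1, -113.1]
force: [-0.2, 0.3, -3.6]
opening: 18.1
finger_force: 112.6
```

{"api": "apply_moves", "payload": {
  "deltas": [
    {"rot":[0,0,1],"dp":[0,0,0],"hand":1},
    {"rot":[0,0,1],"dp":[0,0,0],"hand":1},
    {"rot":[0,0,1],"dp":[0,0,0],"hand":1},
    {"rot":[0,0,1],"dp":[0,0,0],"hand":1},
    {"rot":[0,0,1],"dp":[0,0,0],"hand":1},
    {"rot":[0,0,1],"dp":[0,0,0],"hand":1},
    {"rot":[0,0,1],"dp":[0,0,0],"hand":1},
    {"rot":[0,0,1],"dp":[0,0,0],"hand":1},
    {"rot":[0,0,1],"dp":[0,0,0],"hand":1},
    {"rot":[0,0,1],"dp":[0,0,0],"hand":1}
  ]
}}

```text
clock: 59.35
eef_pos: [325.0, 241.6, 135.3]
tool_rot: [179.9, -0.2, -153.1]
force: [0.3, 0.3, -3.9]
opening: 18.4
finger_force: 112.6
```

{"api": "apply_moves", "payload": {
  "deltas": [
    {"rot":[0,0,1],"dp":[0,0,0],"hand":1},
    {"rot":[0,0,1],"dp":[0,0,0],"hand":1},
    {"rot":[0,0,1],"dp":[0,0,0],"hand":1},
    {"rot":[0,0,1],"dp":[0,0,0],"hand":1},
    {"rot":[0,0,1],"dp":[0,0,0],"hand":1},
    {"rot":[0,0,1],"dp":[0,0,0],"hand":1},
    {"rot":[0,0,0.75],"dp":[0,0,0],"hand":1},
    {"rot":[0,0,0],"dp":[-0.2,0.1,0],"hand":1},
    {"rot":[0,0,0],"dp":[-0.4,0.3,0],"hand":1},
    {"rot":[0,0,0],"dp":[-0.4,0.3,0],"hand":1}
  ]
}}

```text
clock: 60.35
eef_pos: [366.4, 270.5, 135.6]
tool_rot: [180.0, -0.1, -179.9]
force: [0.2, 0.3, -3.1]
opening: 18.1
finger_force: 112.7
```

{"api": "apply_moves", "payload": {
  "deltas": [
    {"rot":[0,0,0],"dp":[-0.4,0.3,0],"hand":1},
    {"rot":[0,0,0],"dp":[-0.4,0.3,0],"hand":1},
    {"rot":[0,0,0],"dp":[-0.4,0.3,0],"hand":1},
    {"rot":[0,0,0],"dp":[-0.4,0.3,0],"hand":1},
    {"rot":[0,0,0],"dp":[-0.4,0.3,0],"hand":1},
    {"rot":[0,0,0],"dp":[-0.3,0.3,0],"hand":1},
    {"rot":[0,0,0],"dp":[0,0,0],"hand":1},
    {"rot":[0,0,0],"dp":[0,0,0],"hand":1},
    {"rot":[0,0,0],"dp":[0,0,0],"hand":1},
    {"rot":[0,0,0],"dp":[0,0,0],"hand":1}
  ]
}}

```text
clock: 61.35
eef_pos: [457.1, 341.6, 135.6]
tool_rot: [-180.0, -0.1, -179.9]
force: [-0.7, -0.5, -3.1]
opening: 18.0
finger_force: 112.8
```

```bash
python3 - <<'E'
from h import *
print(telemetry.state()["joints"].round(1),telemetry.state()["moment"])
plan(460.6,345,105,180)
p=capture("scene")
for m in masks_of("mallet",p)[:1]: x,y,w,h=map(int,m["box"])
save(p,"s15",(300,140,200,130),4)
E
```

```text
[ 36.7  22.6 -11.4  56.2   0.1  36.7] [0.0491541  0.11070645 0.03155936]
at [457.1 341.6 135.6] [-1.8000e+02 -1.4000e-01 -1.7993e+02] open 18.0 F [-0.7 -0.5 -3.1] t 61.4
  rot [-0.   -0.03  0.02] then dp [-0.088  0.085  0.766]
```

View pics/s15.png

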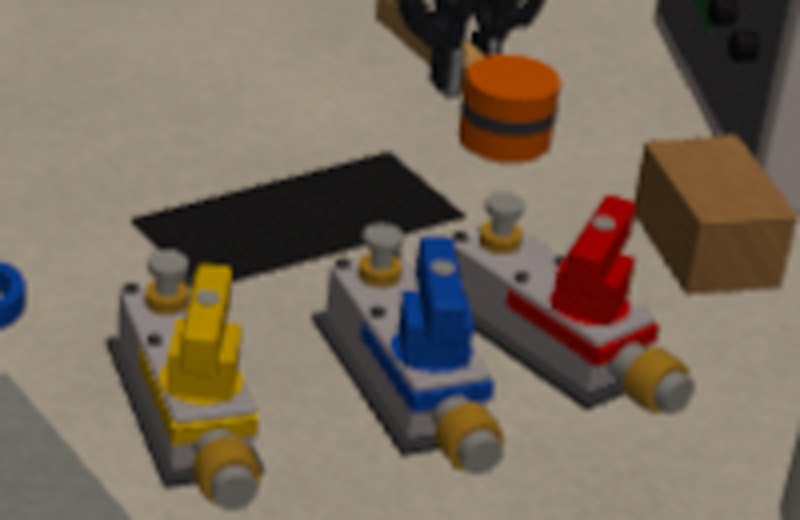

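The mallet hangs level above the red pin, and all three handles are seated. Lowering it.

{"api": "apply_moves", "payload": {
  "deltas": [
    {"rot":[0,0,0],"dp":[-0.09,0.08,0.2],"hand":1},
    {"rot":[0,0,0],"dp":[0,0,0.4],"hand":1},
    {"rot":[0,0,0],"dp":[0,0,0.3],"hand":1},
    {"rot":[0,0,0],"dp":[0,0,0.15],"hand":1},
    {"rot":[0,0,0],"dp":[0,0,0.1],"hand":1},
    {"rot":[0,0,0],"dp":[0,0,0.1],"hand":1},
    {"rot":[0,0,0],"dp":[0,0,0.1],"hand":1},
    {"rot":[0,0,0],"dp":[0,0,0.05],"hand":1},
    {"rot":[0,0,0],"dp":[0,0,0],"hand":1},
    {"rot":[0,0,0],"dp":[0,0,0],"hand":1}
  ]
}}

```text
clock: 62.45
eef_pos: [461.8, 345.8, 80.2]
tool_rot: [179.9, -0.0, -179.9]
force: [-1.5, -1.1, 3.8]
opening: 18.1
finger_force: 113.9
```

{"api": "apply_moves", "payload": {
  "deltas": [
    {"rot":[0,0,0],"dp":[0,0,0.05],"hand":1},
    {"rot":[0,0,0],"dp":[0,0,0.02],"hand":1},
    {"rot":[0,0,0],"dp":[0,0,0],"hand":1},
    {"rot":[0,0,0],"dp":[0,0,0],"hand":1},
    {"rot":[0,0,0],"dp":[0,0,0],"hand":1},
    {"rot":[0,0,0],"dp":[0,0,0],"hand":1},
    {"rot":[0,0,0],"dp":[0,0,0],"hand":1},
    {"rot":[0,0,0],"dp":[0,0,0],"hand":1},
    {"rot":[0,0,0],"dp":[0,0,0],"hand":1},
    {"rot":[0,0,0],"dp":[0,0,0],"hand":1}
  ]
}}

```text
clock: 63.45
eef_pos: [461.8, 345.8, 77.8]
tool_rot: [179.9, -0.0, -179.9]
force: [-3.7, -2.4, 6.2]
opening: 18.2
finger_force: 114.5
```

{"api": "apply_moves", "payload": {
  "deltas": [
    {"rot":[0,0,0],"dp":[0,0,0.04],"hand":1},
    {"rot":[0,0,0],"dp":[0,0,0.04],"hand":1},
    {"rot":[0,0,0],"dp":[0,0,0.03],"hand":1},
    {"rot":[0,0,0],"dp":[0,0,0],"hand":1},
    {"rot":[0,0,0],"dp":[0,0,0],"hand":1},
    {"rot":[0,0,0],"dp":[0,0,0],"hand":1},
    {"rot":[0,0,0],"dp":[0,0,0],"hand":1},
    {"rot":[0,0,0],"dp":[0,0,0],"hand":1},
    {"rot":[0,0,0],"dp":[0,0,0],"hand":1},
    {"rot":[0,0,0],"dp":[0,0,0],"hand":1}
  ]
}}

```text
clock: 64.45
eef_pos: [461.5, 346.0, 76.8]
tool_rot: [179.9, 0.1, -179.9]
force: [-11.9, -5.4, 27.7]
opening: 18.2
finger_force: 117.8
```

{"api": "apply_moves", "payload": {
  "deltas": [
    {"rot":[0,0,0],"dp":[0,0,-0.2],"hand":1},
    {"rot":[0,0,0],"dp":[0,0,-0.4],"hand":1},
    {"rot":[0,0,0],"dp":[0,0,-0.5],"hand":1},
    {"rot":[0,0,0],"dp":[0,0,-0.4],"hand":1},
    {"rot":[0,0,0],"dp":[-0.08,-0.2,0],"hand":1},
    {"rot":[0,0,0],"dp":[0,-0.5,0],"hand":1},
    {"rot":[0,0,0],"dp":[0,-0.6,0],"hand":1},
    {"rot":[0,0,0],"dp":[0,-0.6,0],"hand":1},
    {"rot":[0,0,0],"dp":[0,-0.45,0],"hand":1},
    {"rot":[0,0,0],"dp":[0,0,0],"hand":1}
  ]
}}

```text
clock: 65.45
eef_pos: [463.3, 247.8, 131.1]
tool_rot: [-179.9, -0.3, 179.9]
force: [-0.0, 0.6, -3.5]
opening: 18.7
finger_force: 113.0
```

{"api": "apply_moves", "payload": {
  "deltas": [
    {"rot":[0,0,0],"dp":[0,0,0],"hand":1},
    {"rot":[0,0,0],"dp":[0,0,0.3],"hand":1},
    {"rot":[0,0,0],"dp":[0,0,0.4],"hand":1},
    {"rot":[0,0,0],"dp":[0,0,0.2],"hand":1},
    {"rot":[0,0,0],"dp":[0,0,0.1],"hand":1},
    {"rot":[0,0,0],"dp":[0,0,0.1],"hand":1},
    {"rot":[0,0,0],"dp":[0,0,0.1],"hand":1},
    {"rot":[0,0,0],"dp":[0,0,0.1],"hand":1},
    {"rot":[0,0,0],"dp":[0,0,0],"hand":1},
    {"rot":[0,0,0],"dp":[0,0,0],"hand":1}
  ]
}}

```text
clock: 66.45
eef_pos: [465.1, 252.0, 80.7]
tool_rot: [179.9, -0.0, -179.9]
force: [-2.4, 0.9, 1.4]
opening: 18.5
finger_force: 113.8
```

{"api": "apply_moves", "payload": {
  "deltas": [
    {"rot":[0,0,0],"dp":[0,0,0.06],"hand":1},
    {"rot":[0,0,0],"dp":[0,0,0.06],"hand":1},
    {"rot":[0,0,0],"dp":[0,0,0.04],"hand":1},
    {"rot":[0,0,0],"dp":[0,0,0.03],"hand":1},
    {"rot":[0,0,0],"dp":[0,0,0],"hand":1},
    {"rot":[0,0,0],"dp":[0,0,0],"hand":1},
    {"rot":[0,0,0],"dp":[0,0,0],"hand":1},
    {"rot":[0,0,0],"dp":[0,0,0],"hand":1},
    {"rot":[0,0,0],"dp":[0,0,0],"hand":1},
    {"rot":[0,0,0],"dp":[0,0,0],"hand":1}
  ]
}}

```text
clock: 67.45
eef_pos: [464.8, 252.2, 76.7]
tool_rot: [179.8, 0.1, -179.9]
force: [-12.0, -1.6, 28.5]
opening: 18.1
finger_force: 118.1
```

{"api": "apply_moves", "payload": {
  "deltas": [
    {"rot":[0,0,0],"dp":[0,0,-0.2],"hand":1},
    {"rot":[0,0,0],"dp":[0,0,-0.4],"hand":1},
    {"rot":[0,0,0],"dp":[0,0,-0.5],"hand":1},
    {"rot":[0,0,0],"dp":[0,0,-0.4],"hand":1},
    {"rot":[0,0,0],"dp":[0.13,-0.4,0],"hand":1},
    {"rot":[0,0,0],"dp":[0.1,-0.7,0],"hand":1},
    {"rot":[0,0,0],"dp":[0.1,-0.7,0],"hand":1},
    {"rot":[0,0,0],"dp":[0.1,-0.7,0],"hand":1},
    {"rot":[0,0,0],"dp":[0.1,-0.7,0],"hand":1},
    {"rot":[0,0,0],"dp":[0.1,-0.4,0],"hand":1}
  ]
}}

```text
clock: 68.45
eef_pos: [437.6, 104.3, 131.2]
tool_rot: [-179.9, -0.3, 179.9]
force: [-0.4, -0.0, -3.9]
opening: 18.0
finger_force: 113.1
```

{"api": "apply_moves", "payload": {
  "deltas": [
    {"rot":[0,0,0],"dp":[0,0,0],"hand":1},
    {"rot":[0,0,0],"dp":[0,0,0],"hand":1},
    {"rot":[0,0,0],"dp":[0,0,0.3],"hand":1},
    {"rot":[0,0,0],"dp":[0,0,0.4],"hand":1},
    {"rot":[0,0,0],"dp":[0,0,0.2],"hand":1},
    {"rot":[0,0,0],"dp":[0,0,0.1],"hand":1},
    {"rot":[0,0,0],"dp":[0,0,0.1],"hand":1},
    {"rot":[0,0,0],"dp":[0,0,0.1],"hand":1},
    {"rot":[0,0,0],"dp":[0,0,0.1],"hand":1},
    {"rot":[0,0,0],"dp":[0,0,0],"hand":1}
  ]
}}

```text
clock: 69.45
eef_pos: [440.0, 107.9, 81.0]
tool_rot: [179.9, -0.0, -179.9]
force: [-1.7, 1.1, 1.2]
opening: 18.0
finger_force: 113.9
```

{"api": "apply_moves", "payload": {
  "deltas": [
    {"rot":[0,0,0],"dp":[0,0,0.06],"hand":1},
    {"rot":[0,0,0],"dp":[0,0,0.06],"hand":1},
    {"rot":[0,0,0],"dp":[0,0,0.04],"hand":1},
    {"rot":[0,0,0],"dp":[0,0,0.03],"hand":1},
    {"rot":[0,0,0],"dp":[0,0,0],"hand":1},
    {"rot":[0,0,0],"dp":[0,0,0],"hand":1},
    {"rot":[0,0,0],"dp":[0,0,0],"hand":1},
    {"rot":[0,0,0],"dp":[0,0,0],"hand":1},
    {"rot":[0,0,0],"dp":[0,0,0],"hand":1},
    {"rot":[0,0,0],"dp":[0,0,0],"hand":1}
  ]
}}

```text
clock: 70.45
eef_pos: [439.8, 107.8, 75.8]
tool_rot: [179.9, 0.0, -179.9]
force: [-10.7, -0.9, 25.6]
opening: 18.2
finger_force: 118.0
```

{"api": "apply_moves", "payload": {
  "deltas": [
    {"rot":[0,0,0],"dp":[0,0,-0.2],"hand":1},
    {"rot":[0,0,0],"dp":[0,0,-0.4],"hand":1},
    {"rot":[0,0,0],"dp":[0,0,-0.5],"hand":1},
    {"rot":[0,0,0],"dp":[0,0,-0.4],"hand":1},
    {"rot":[0,0,0],"dp":[0.3,0,0],"hand":1},
    {"rot":[0,0,0],"dp":[0.5,0.3,0],"hand":1},
    {"rot":[0,0,0],"dp":[0.5,0.6,0],"hand":1},
    {"rot":[0,0,0],"dp":[0.5,0.7,0],"hand":1},
    {"rot":[0,0,0],"dp":[0.5,0.7,0],"hand":1},
    {"rot":[0,0,0],"dp":[0.4,0.7,0],"hand":1}
  ]
}}

```text
clock: 71.45
eef_pos: [328.9, 227.1, 132.1]
tool_rot: [-179.9, -0.2, -180.0]
force: [0.5, -0.3, -3.6]
opening: 18.7
finger_force: 113.5
```

{"api": "apply_moves", "payload": {
  "deltas": [
    {"rot":[0,0,0],"dp":[0.17,0.7,0],"hand":1},
    {"rot":[0,0,0],"dp":[0,0.5,0],"hand":1},
    {"rot":[0,0,0],"dp":[0,0,0.2],"hand":1},
    {"rot":[0,0,0],"dp":[0,0,0.5],"hand":1},
    {"rot":[0,0,0],"dp":[0,0,0.6],"hand":1},
    {"rot":[0,0,0],"dp":[0,0,0.6],"hand":1},
    {"rot":[0,0,0],"dp":[0,0,0.5],"hand":1},
    {"rot":[0,0,0],"dp":[0,0,0.3],"hand":1},
    {"rot":[0,0,0],"dp":[0,0,0],"hand":1},
    {"rot":[0,0,0],"dp":[0,0,0],"hand":1}
  ]
}}

```text
clock: 72.45
eef_pos: [323.8, 274.3, 24.9]
tool_rot: [-179.9, -0.2, -180.0]
force: [0.5, -0.6, -3.5]
opening: 18.1
finger_force: 113.5
```

```bash
python3 - <<'E'
from h import *
plan(325,276,13,180)
E
```

```text
at [323.8 274.3  24.9] [-1.7994e+02 -1.7000e-01 -1.7997e+02] open 18.1 F [ 0.5 -0.6 -3.5] t 72.5
  rot [-0.01 -0.04  0.01] then dp [-0.031  0.043  0.298]
```

{"api": "apply_moves", "payload": {
  "deltas": [
    {"rot":[0,0,0],"dp":[0,0,0.1],"hand":1},
    {"rot":[0,0,0],"dp":[0,0,0.08],"hand":1},
    {"rot":[0,0,0],"dp":[0,0,0.06],"hand":1},
    {"rot":[0,0,0],"dp":[0,0,0.05],"hand":1},
    {"rot":[0,0,0],"dp":[0,0,0.03],"hand":1},
    {"rot":[0,0,0],"dp":[0,0,0],"hand":1},
    {"rot":[0,0,0],"dp":[0,0,0],"hand":1},
    {"rot":[0,0,0],"dp":[0,0,0],"hand":1},
    {"rot":[0,0,0],"dp":[0,0,0],"hand":1},
    {"rot":[0,0,0],"dp":[0,0,0],"hand":1}
  ]
}}

```text
clock: 73.45
eef_pos: [324.7, 275.5, 12.8]
tool_rot: [180.0, -0.1, -179.9]
force: [-0.3, 0.7, -3.3]
opening: 18.2
finger_force: 113.5
```

{"api": "apply_moves", "payload": {
  "deltas": [
    {"rot":[0,0,0],"dp":[0,0,0.03],"hand":1},
    {"rot":[0,0,0],"dp":[0,0,0.03],"hand":1},
    {"rot":[0,0,0],"dp":[0,0,0],"hand":1},
    {"rot":[0,0,0],"dp":[0,0,0],"hand":1},
    {"rot":[0,0,0],"dp":[0,0,0],"hand":1},
    {"rot":[0,0,0],"dp":[0,0,0],"hand":1},
    {"rot":[0,0,0],"dp":[0,0,0],"hand":1},
    {"rot":[0,0,0],"dp":[0,0,0],"hand":1},
    {"rot":[0,0,0],"dp":[0,0,0],"hand":1},
    {"rot":[0,0,0],"dp":[0,0,0],"hand":1}
  ]
}}

```text
clock: 74.45
eef_pos: [324.6, 275.6, 12.1]
tool_rot: [179.9, -0.0, -179.9]
force: [-5.6, -2.8, 18.9]
opening: 18.2
finger_force: 117.3
```

Contact with the mat. Releasing, rising, then a look at the result.

{"api": "apply_moves", "payload": {
  "deltas": [
    {"rot":[0,0,0],"dp":[0,0,-0.06],"hand":1},
    {"rot":[0,0,0],"dp":[0,0,0],"hand":-0.2},
    {"rot":[0,0,0],"dp":[0,0,0],"hand":-0.2},
    {"rot":[0,0,0],"dp":[0,0,0],"hand":-0.2},
    {"rot":[0,0,0],"dp":[0,0,0],"hand":-0.2},
    {"rot":[0,0,0],"dp":[0,0,-0.2],"hand":-0.2},
    {"rot":[0,0,0],"dp":[0,0,-0.6],"hand":-0.2},
    {"rot":[0,0,0],"dp":[0,0,-0.9],"hand":-0.2},
    {"rot":[0,0,0],"dp":[0,0,-0.9],"hand":-0.2},
    {"rot":[0,0,0],"dp":[0,0,-0.9],"hand":-0.2}
  ]
}}

```text
clock: 75.45
eef_pos: [324.6, 275.1, 154.6]
tool_rot: [180.0, -0.1, -179.9]
force: [0.8, 0.6, -0.4]
opening: 51.4
finger_force: 0.0
```

```bash
python3 - <<'E'
from h import *
p=capture("scene"); save(p,"s16",(130,150,360,150),2.2)
s=telemetry.state(); print(s["eef_pos"],s["tool_rot"],s["joints"].round(1))
t=capture("top")
for m in masks_of("mallet",t)[:2]: r=rect(m["pixels"]); print(m["confidence"],r,to_world(t,cv2.boxPoints(r),45).round().tolist())
# open drawer's handle: wrist-view w3 estimate & plan to hover
for m in masks_of("unit_drawer0_handle",t)[:2]: r=rect(m["pixels"]); print("bar",m["confidence"],r,to_world(t,[r[0]],80))
plan(403,-232,180,93.9)
E
```

```text
[327.45328066 277.57977368 159.91149016] [ 179.61973535    0.32813534 -179.94473201] [ 40.2   7.9 -28.2  53.3   0.1  40.2]
0.69 ((219.5, 317.0), (54.0, 23.0), 90.0) [[409.0, 303.0], [409.0, 242.0], [268.0, 237.0], [268.0, 297.0]]
bar 0.91 ((410.39215087890625, 249.75856018066406), (87.255859375, 131.53985595703125), 87.43623352050781) [[ 515.43696243 -231.61839741]]
at [325.5 275.9 153.9] [ 1.7986e+02  4.0000e-02 -1.7994e+02] open 51.2 F [-0.3 -0.7 -0.7] t 75.7
  rot [ 4.000e-02 -2.000e-02  2.154e+01] then dp [-12.8     1.071  -0.653]
```

View pics/s16.png

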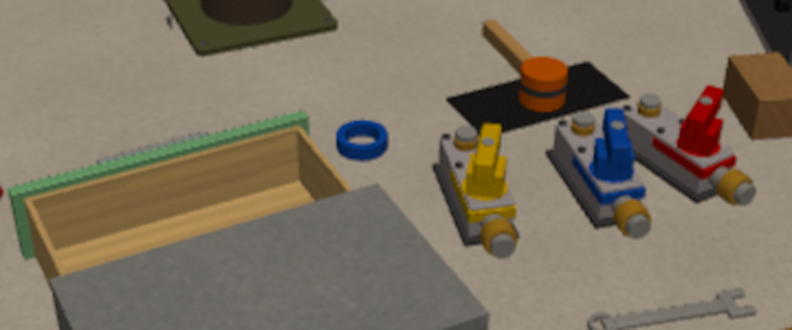

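The mallet stands upright on the mat, all three pins are down and the handles are home, so only the drawer is left. I'll push it shut on its bar with closed fingers.

{"api": "apply_moves", "payload": {
  "deltas": [
    {"rot":[0,0,0],"dp":[0,-0.4,0],"hand":1},
    {"rot":[0,0,0],"dp":[0,-0.8,0],"hand":1},
    {"rot":[0,0,0],"dp":[0,-0.8,0],"hand":1},
    {"rot":[0,0,0],"dp":[0,-0.8,0],"hand":1},
    {"rot":[0,0,0],"dp":[0,-0.8,0],"hand":1},
    {"rot":[0,0,0],"dp":[0,-0.8,0],"hand":1},
    {"rot":[0,0,0],"dp":[0,-0.8,0],"hand":1},
    {"rot":[0,0,0],"dp":[0,-0.8,0],"hand":1},
    {"rot":[0,0,0],"dp":[0,-0.8,0],"hand":1},
    {"rot":[0,0,0],"dp":[0,-0.8,0],"hand":1}
  ],
  "squeeze": 30
}}

```text
clock: 76.65
eef_pos: [322.6, -30.3, 151.2]
tool_rot: [180.0, -0.3, -180.0]
force: [1.0, -0.0, 0.2]
opening: -0.3
finger_force: 0.0
```

{"api": "apply_moves", "payload": {
  "deltas": [
    {"rot":[0,0,0],"dp":[0,-0.8,0],"hand":1},
    {"rot":[0,0,0],"dp":[0,-0.8,0],"hand":1},
    {"rot":[0,0,0],"dp":[0,-0.8,0],"hand":1},
    {"rot":[0,0,0],"dp":[0,-0.8,0],"hand":1},
    {"rot":[0,0,0],"dp":[0,-0.8,0],"hand":1},
    {"rot":[0,0,0],"dp":[0,-0.8,0],"hand":1},
    {"rot":[0,0,0],"dp":[0,-0.4,0],"hand":1},
    {"rot":[0,0,0],"dp":[0,0,0],"hand":1},
    {"rot":[0,0,0],"dp":[0,0,0],"hand":1},
    {"rot":[0,0,0],"dp":[0,0,0],"hand":1}
  ]
}}

```text
clock: 77.65
eef_pos: [324.1, -235.3, 151.6]
tool_rot: [179.9, -0.2, -179.9]
force: [0.2, 0.7, -0.2]
opening: 0.2
finger_force: 0.0
```

```bash
python3 - <<'E'
from h import *
p=wrist(); plan(360,-236,62,180)
for m in masks_of("unit_drawer0_handle",p)[:1]: r=rect(m["pixels"]); print(m["confidence"],r,w_world(p,cv2.boxPoints(r),82).round().tolist())
g=p["image"]; q=w_pix(p,[[408.8,-236.9,82],[408.8,-190,82],[408.8,-284,82]]); print(q)
E
```

```text
at [ 324.5 -235.4  151.9] [ 1.7990e+02 -1.6000e-01 -1.7988e+02] open 0.1 F [0.4 0.5 0.7] t 77.7
  rot [ 0.03 -0.04  0.03] then dp [-0.888 -0.016  2.248]
0.59 ((355.4674377441406, 383.1977844238281), (49.074790954589844, 328.00927734375), 83.8408432006836) [[415.0, -328.0], [390.0, -91.0], [438.0, -73.0], [465.0, -333.0]]
[[316.24217044 374.36622151]
 [384.08124992 373.01119224]
 [248.26012914 372.82908469]]
```

{"api": "apply_moves", "payload": {
  "deltas": [
    {"rot":[0,0,0],"dp":[-0.2,0,0.2],"hand":1},
    {"rot":[0,0,0],"dp":[-0.2,0,0.5],"hand":1},
    {"rot":[0,0,0],"dp":[0,0,0.6],"hand":1},
    {"rot":[0,0,0],"dp":[0,0,0.6],"hand":1},
    {"rot":[0,0,0],"dp":[0,0,0.35],"hand":1},
    {"rot":[0,0,0],"dp":[0,0,0],"hand":1},
    {"rot":[0,0,0],"dp":[-0.3,0,0],"hand":1},
    {"rot":[0,0,0],"dp":[-0.4,0,0],"hand":1},
    {"rot":[0,0,0],"dp":[-0.3,0,0],"hand":1},
    {"rot":[0,0,0],"dp":[-0.3,0.01,0],"hand":1}
  ]
}}

```text
clock: 78.75
eef_pos: [395.3, -236.6, 63.0]
tool_rot: [-180.0, -0.0, -179.9]
force: [0.4, -1.1, 0.2]
opening: 0.2
finger_force: 0.4
```

{"api": "apply_moves", "payload": {
  "deltas": [
    {"rot":[0,0,0],"dp":[-0.3,0.02,0],"hand":1},
    {"rot":[0,0,0],"dp":[-0.4,0.03,0],"hand":1},
    {"rot":[0,0,0],"dp":[-0.4,0.03,0],"hand":1},
    {"rot":[0,0,0],"dp":[-0.4,0.03,0],"hand":1},
    {"rot":[0,0,0],"dp":[-0.4,0.03,0],"hand":1},
    {"rot":[0,0,0],"dp":[-0.4,0.03,0],"hand":1},
    {"rot":[0,0,0],"dp":[-0.4,0.03,0],"hand":1},
    {"rot":[0,0,0],"dp":[-0.3,0.02,0],"hand":1},
    {"rot":[0,0,0],"dp":[-0.2,0.01,0],"hand":1},
    {"rot":[0,0,0],"dp":[0,0,0],"hand":1}
  ]
}}

```text
clock: 79.75
eef_pos: [522.7, -226.7, 62.1]
tool_rot: [180.0, -0.0, -179.9]
force: [0.6, 0.3, -1.1]
opening: 0.2
finger_force: 0.0
```

{"api": "apply_moves", "payload": {
  "deltas": [
    {"rot":[0,0,0],"dp":[-0.2,0.01,0],"hand":1},
    {"rot":[0,0,0],"dp":[-0.2,0.01,0],"hand":1},
    {"rot":[0,0,0],"dp":[-0.1,0.01,0],"hand":1},
    {"rot":[0,0,0],"dp":[-0.1,0,0],"hand":1},
    {"rot":[0,0,0],"dp":[-0.1,0,0],"hand":1},
    {"rot":[0,0,0],"dp":[-0.05,0,0],"hand":1},
    {"rot":[0,0,0],"dp":[0,0,0],"hand":1},
    {"rot":[0,0,0],"dp":[0,0,0],"hand":1},
    {"rot":[0,0,0],"dp":[0,0,0],"hand":1},
    {"rot":[0,0,0],"dp":[0,0,0],"hand":1}
  ]
}}

```text
clock: 80.75
eef_pos: [551.3, -225.7, 62.2]
tool_rot: [180.0, -0.1, -180.0]
force: [-0.4, 0.8, 0.1]
opening: -0.2
finger_force: 0.0
```

```bash
python3 - <<'E'
from h import *
plan(560,-226,62,180); t=capture("top")
for m in masks_of("unit_drawer0",t)[:1]: r=rect(m["pixels"]); print(m["confidence"],m["box"],r)
E
```

```text
at [ 551.3 -225.7   62.2] [ 1.7998e+02 -6.0000e-02 -1.7995e+02] open -0.2 F [-0.4  0.8  0.1] t 80.8
  rot [ 0.01 -0.01  0.01] then dp [-0.217 -0.007  0.006]
0.91 [342.1, 202.4, 128.9, 29.5] ((406.76947021484375, 219.67617797851562), (24.04677963256836, 127.83100891113281), 86.3086166381836)
```

{"api": "apply_moves", "payload": {
  "deltas": [
    {"rot":[0,0,0],"dp":[-0.05,0,0],"hand":1},
    {"rot":[0,0,0],"dp":[-0.05,0,0],"hand":1},
    {"rot":[0,0,0],"dp":[-0.05,0,0],"hand":1},
    {"rot":[0,0,0],"dp":[0,0,0],"hand":1},
    {"rot":[0,0,0],"dp":[0,0,0],"hand":1},
    {"rot":[0,0,0],"dp":[0,0,0],"hand":1},
    {"rot":[0,0,0],"dp":[0,0,0],"hand":1},
    {"rot":[0,0,0],"dp":[0,0,0],"hand":1},
    {"rot":[0,0,0],"dp":[0,0,0],"hand":1},
    {"rot":[0,0,0],"dp":[0,0,0],"hand":1}
  ]
}}

```text
clock: 81.85
eef_pos: [557.2, -225.6, 62.1]
tool_rot: [180.0, -0.1, -179.9]
force: [-1.8, 1.1, -0.9]
opening: 0.2
finger_force: 0.3
```

{"api": "apply_moves", "payload": {
  "deltas": [
    {"rot":[0,0,0],"dp":[-0.04,0,0],"hand":1},
    {"rot":[0,0,0],"dp":[-0.04,0,0],"hand":1},
    {"rot":[0,0,0],"dp":[-0.03,0,0],"hand":1},
    {"rot":[0,0,0],"dp":[0,0,0],"hand":1},
    {"rot":[0,0,0],"dp":[0,0,0],"hand":1},
    {"rot":[0,0,0],"dp":[0,0,0],"hand":1},
    {"rot":[0,0,0],"dp":[0,0,0],"hand":1},
    {"rot":[0,0,0],"dp":[0,0,0],"hand":1},
    {"rot":[0,0,0],"dp":[0,0,0],"hand":1},
    {"rot":[0,0,0],"dp":[0,0,0],"hand":1}
  ]
}}

```text
clock: 82.85
eef_pos: [557.6, -225.4, 61.8]
tool_rot: [180.0, -0.5, -180.0]
force: [-8.7, -0.6, 6.8]
opening: -0.1
finger_force: 4.7
```

Force rises with no more travel, so the drawer is shut. Backing away and checking before hand-in.

{"api": "apply_moves", "payload": {
  "deltas": [
    {"rot":[0,0,0],"dp":[0.3,0,0],"hand":1},
    {"rot":[0,0,0],"dp":[0.5,0,0],"hand":1},
    {"rot":[0,0,0],"dp":[0.5,0,-0.3],"hand":1},
    {"rot":[0,0,0],"dp":[0.5,0,-0.7],"hand":1},
    {"rot":[0,0,0],"dp":[0.5,0,-0.8],"hand":1},
    {"rot":[0,0,0],"dp":[0.5,0,-0.8],"hand":1},
    {"rot":[0,0,0],"dp":[0.2,0,-0.3],"hand":1},
    {"rot":[0,0,0],"dp":[0,0,0],"hand":1},
    {"rot":[0,0,0],"dp":[0,0,0],"hand":1},
    {"rot":[0,0,0],"dp":[0,0,0],"hand":1}
  ]
}}

```text
clock: 83.85
eef_pos: [441.9, -225.4, 176.7]
tool_rot: [179.9, -0.2, -179.9]
force: [-1.4, -0.4, -0.3]
opening: 0.5
finger_force: 0.0
```

```bash
python3 - <<'E'
from h import *
from rig import ticket
t=capture("top"); s=telemetry.state(); print(s["eef_pos"],s["force"])
for n in ("unit_drawer0","mallet","tape","carton","jar","driver"):
    for m in masks_of(n,t)[:1]: print(n,round(m["confidence"],2),m["box"])
print(ticket.close_job())
E
```

```text
[ 441.74491401 -225.32821491  176.62446735] [ 0.10338848  0.22666528 -0.24533553]
unit_drawer0 0.83 [342.0, 200.6, 128.1, 29.9]
mallet 0.75 [205.5, 293.4, 27.2, 71.6]
tape 0.75 [489.3, 223.1, 34.6, 31.3]
carton 0.74 [106.8, 230.1, 43.1, 44.9]
jar 0.89 [488.8, 222.4, 34.4, 35.3]
driver 0.95 [472.8, 297.3, 26.4, 33.0]
the job is handed in; nothing more can be done
None
```

The job is handed in at about 84 s, with no score shown: the red, yellow and blue handles are on their spindles, all three pins were pressed to their stops with the mallet, the mallet stands upright on its mat and the drawer is shut.

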